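# Fan on, then push the glue cabinet's window up to the red mark

## Robot

A 7-joint arm with a two-finger parallel gripper is mounted at the origin on the work surface. World frame = base frame: x ahead of the robot, y to its left, z up, the work surface at z = 0. Lengths are in m, angles in degrees, forces in N, time in s.
With the tool pointing down it reaches from about 0.4 to 0.75 m from the base axis. Payload 19.5 kg.
Tool frame: the origin (TCP) lies midway between the tips of the shut fingers; the grasp point (between the pads) lies 19 mm behind it; x points along the fingers, y is the direction in which the jaws open and shut, and the axes are right-handed (so a half turn about x gives the same grasp; the last joint's range is limited). The gripper opens to 85 mm and grips with 20 to 120 N. Pads are 22 mm wide; open, the fingers measure 114 mm over their backs; the gripper's body (76 mm by 85 mm) begins 54 mm behind the grasp point. The pads swing forward as they close: fully open they stand 13 mm farther back than shut.
Start: joints at [-67.993, 40.479, -1.581, 85.061, 1.261, 54.483, -4.326], TCP at [0.237, 0.524, 0.231] pointing down, gripper open.
Joint ranges: [-155.06, 155.06], [-18.47, 123.98], [-90, 86.84], [0, 140.48], [-83.41, 263.41], [0, 116], [-161.91, 161.91]. Speed limits (degrees/s): [108.29, 108.29, 147.25, 147.25, 172.46, 172.46, 172.46].

## Interface

Orientations are given as a 3x3 rotation matrix whose columns are the frame's x, y, z axes.
In Python, from plant import r gives the robot as it stands.
- The arm moves only by the shell command python3 -m inch 'ROWS'. ROWS is a JSON object of lists of equal length, an entry for each row: "claw": the gripper's target within -1 to 1 (fully open at 1, half-way at 0, shut at -1); "xyz": the shift along the tool's x, y, z in m, a list of three; "angular": the turn, a rotation vector about the tool's x, y, z in rad, a list of three. A call has 1 to 8 rows; each row is the pose to reach, as a shift and turn from the pose commanded when the call began, along the tool's axes at that moment; what a row does not reach only later rows make up. A row lasts 1/10 s, in which the tool goes at most 50 mm and 8.59 degrees, less where a joint would pass 70% of its speed; a pose out of reach is approached as far as the arm can. A call with a gripper value outside its range is refused whole. The fingers move at their own pace and stop on an object; the grip force is fixed at half the most. Time passes only in rows, so rows that repeat a pose let the fingers close. It gives the time, the measured TCP pose, the force and the opening at its end, in the units of the state.
- r.state(): the state, without advancing time (a new reading comes with each control period).
- r.get_image(name): name is "scene" or "top" or "wrist"; returns a dict with "frame" (420x560x3 uint8, red, green, blue), "fovy" (degrees; the focal length in pixels is half the picture's height over the tangent of half this angle, whatever the lens; pixels are square), "cx", "cy" (the principal point, pixels), "k1" (the pictures are not rectified: a ray, as slopes to the right and down, at radius r is drawn at 1 + k1 r^2 times it, then the intrinsics apply), "rvec" (rotation vector, rad) and "tvec" (3), from world to camera coordinates, as OpenCV has them; the wrist camera has in their place "mount" (4x4, takes a point from camera to tool coordinates, whose origin is the TCP and whose axes are the tool frame's). Camera axes: x right, y down, z forward; pixel columns grow to the right and rows downward; lengths in m; the calibration is good to about 2 mm. A picture is of the moment at which its call begins: read the wrist's pose just before it. There is no depth.
- r.job_done(): hands the job in, once; it reports no verdict.
The state is a dict: "time_s": time; "q": joint angles; "dq": joint speeds; "joint_efforts": joint torques, N m; "ee_pos": TCP position; "tool_rot": TCP orientation; "force": force on the tool from outside, world axes, zero at the start; "moment": the same for the moment, N m; "gripper_width": finger opening in m.
Only numpy, scipy, OpenCV 4.12 (cv2) and the standard library are available. Lean on these libraries where they do the work, as an engineer would, in place of code of your own. Each camera call takes 0.05 s, during which the arm holds its last target.

## Task

Press the green fan button of the glue cabinet fully down and let it spring back; then, with the fingers beneath the blue lip of the sloping window, push the window up until its brass pointer is level with the red mark on the frame. The window stays where it is left. Do not pinch the lip, leave the bottle and the loose tools where they stand, and finish with the hand clear.

Things in the scene. Friction and masses are not known exactly. Their poses are not given: they have to be found in the camera images.
- hood: fixed grey glue cabinet, 230 deep (x) x 280 wide (y) x 308 mm high. Origin: centre of its underside; x from window to back, y left, z up; yaw within 0.25. The window side faces the robot: a plane from the 75 mm plinth's front edge (x=-110, z=75) leaning back, 50 degrees above level, between two 32 mm aluminium rails 294 long (y=+-126). Switch box 85 x 90, 75 high, at x=-67, y=-183.
- sash (a joint): how far the clear window has been pushed up along the slope from closed, m: 0 closed, 0.135 fully up; it starts between 0 and 0.02. Balanced by a weight hidden in the right rail: about 2 N along the slope moves it either way and it stays where it is left.
- lip_under (a point): middle of the underside of the blue lip on the window's lower edge, 15 mm out from the rails' face. The lip (sash_c2): 200 mm wide, 6 thick, 30 mm out, square to the slope; on top a 6 mm rubber cap (sash_c3), 20 mm out. Axes: x into the cabinet, 40 degrees below level; y left; z up the slope. Beneath, window closed, lie 30 mm of flat sill, then the plinth's upright front.
- pointer (a point): tip of the small brass pointer at the left end of the window's lower edge (3 mm above the lip's underside along the slope, y = +117); rides with the window.
- mark (a joint): how far up the slope the red mark has been set, m, on the same scale as sash: pointer and mark are level when sash equals mark. Set between 0.06 and 0.11; the robot cannot move it.
- mark_line (a point): inner end of the red mark, a clip 32 x 6 mm on the left rail's face; the middle of its 6 mm height. Axes as lip_under: z up the slope.
- fan (a joint): travel of the green button, m: 0 up, 0.006 fully down; spring, about 5 N when fully down; comes back by itself. It counts as pressed beyond 0.004.
- fan_top (a point): centre of the top face of the green button, 32 mm across, on the switch box; pressed straight down.
- bottle: bystander: brown glass bottle with a tin funnel in its neck (one piece), 70 mm across, 190 mm high; stands upright left of the cabinet. Origin: centre of its underside.
- lifter: bystander: copper tack lifter with a wooden handle lying along its x, 160 mm long (x from -85 to +72), 25 mm high. Origin: under the joint of handle and shank.
- press: bystander: wooden sole press block 85 x 55 mm, 48 mm high with its grip. Origin: centre of its underside.
- setter: bystander: round steel snap setter standing upright, 44 mm across at the foot, 62 mm high. Origin: centre of its underside. Lifter, block and setter stand in any order: one before the cabinet's left corner, one before the right corner, one farther left; the middle 180 mm before the window is free.

How it is judged (in metres and radians):
On the way, in this order (a step that is already met when the one before it is completed fails the run):
1. the fan button is pressed fully down while the window is still down (value of joint fan above 0.004 m and value of joint sash below 0.03 m), for 0.05 s.
2. the fingers, against the lip, push the window up, with the button let go (contact force between the fingers and sash_c2 above 0.5 N and value of joint sash above 0.032 m and value of joint fan below 0.002 m), for 0.05 s.
3. the pointer is level with the red mark (z of pointer in the frame of mark_line between -0.006 and 0.006 m), for 0.3 s.
At the end, for the whole second after the job is handed in: The window is at rest with its pointer within 6 mm (along the slope) of the red mark, the button is up again, bottle and setter are upright and all four bystanders are within 30 mm of where they stood (all of step 3 and velocity of joint sash between -0.005 and 0.005 m/s and value of joint fan below 0.002 m and distance of each of bottle, lifter, press, setter from where it was at the start of the episode below 0.03 m and angle between each of bottle, setter's own z axis and vertical below 0.2 rad); the robot touches nothing.
It fails at once if a bystander is moved, lifted or carried (more than 30 mm) (distance of any of bottle, lifter, press, setter from where it was at the start of the episode above 0.03 m).
It fails at once if the bottle or the setter is knocked over (angle between any of bottle, setter's own z axis and vertical above 0.4 rad).
It fails at once if the lip is pinched: fingers press on its underside and on its rubber cap at once (contact force between the fingers and sash_c2 above 1 N and contact force between the fingers and sash_c3 above 1 N).
It also fails if it takes over 45 s, if anything falls off the work surface, if the arm or the gripper's body presses on something with over 40 N, if the wrist force passes 120 N, or if a joint passes its speed limit or range.

## Working session

There is one attempt and no reset: what is moved stays moved. The work goes in short steps, Python scripts to look and compute and a shell command to move; the robot and the scene stay as the last step left them, time stands still between calls to the robot, and variables do not carry over. Pictures are saved under pics/ and viewed, and the job is handed in when it is done.

```bash
ls; mkdir -p pics
python3 - <<'E'
from plant import r
import cv2
s=r.state();print(s)
for n in("scene","top","wrist"):
    d=r.get_image(n);cv2.imwrite(f"pics/{n}0.png",d["frame"][:,:,::-1])
    print(n,{k:v for k,v in d.items() if k!="frame"})
E
```

```text
pics
{'time_s': 0.0, 'q': array([-67.99343208,  40.5121625 ,  -1.5815051 ,  85.08627979,
         1.25963339,  54.48079104,  -4.32533909]), 'dq': array([ 0.01754903,  0.00911724,  0.06143737, -0.03212359, -0.05609365,
        0.01483684,  0.00357726]), 'joint_efforts': array([-7.34689966e-04, -8.83220959e+01,  1.23464283e+00, -2.36156416e+01,
        1.68785686e-02,  6.66722248e-03, -9.83224254e-06]), 'ee_pos': array([0.23738872, 0.52341132, 0.23083752]), 'tool_rot': array([[-4.17464234e-04,  4.13047092e-01,  9.10709572e-01],
       [-9.96991363e-04,  9.10709027e-01, -4.13047302e-01],
       [-9.99999416e-01, -1.08040205e-03,  3.16159370e-05]]), 'force': array([ 0.12838498, -0.67010316,  0.05123543]), 'moment': array([0.03986325, 0.00348844, 0.04673849]), 'gripper_width': 0.08555611920840094}
scene {'fovy': 49.53431482676699, 'cx': 277.17107366733035, 'cy': 211.80432344607402, 'k1': -0.15088762712330153, 'rvec': array([ 1.54939038,  2.11920882, -0.73821031]), 'tvec': array([ 0.10858875, -0.36774823,  1.23557075])}
top {'fovy': 53.91183813323613, 'cx': 285.74072030330115, 'cy': 212.37843528905918, 'k1': 0.03796341542122808, 'rvec': array([ 2.14260925, -2.13032647,  0.24719577]), 'tvec': array([0.03705504, 0.55711493, 0.89250783])}
wrist {'fovy': 70.14139422507135, 'cx': 277.01136110614783, 'cy': 209.99725582630614, 'k1': -0.04524645774789999, 'mount': array([[ 3.00595573e-04, -2.60164093e-01,  9.65564371e-01,
        -1.43247136e-01],
       [ 9.99999759e-01, -5.25592274e-04, -4.52932763e-04,
         2.88924030e-04],
       [ 6.25330015e-04,  9.65564275e-01,  2.60163873e-01,
        -6.57204947e-02],
       [ 0.00000000e+00,  0.00000000e+00,  0.00000000e+00,
         1.00000000e+00]])}
```

View pics/scene0.png

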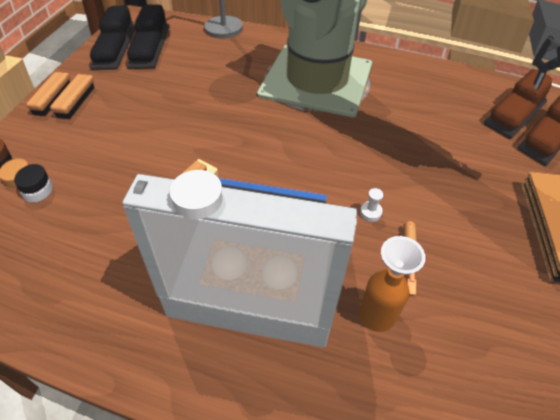

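View pics/top0.png

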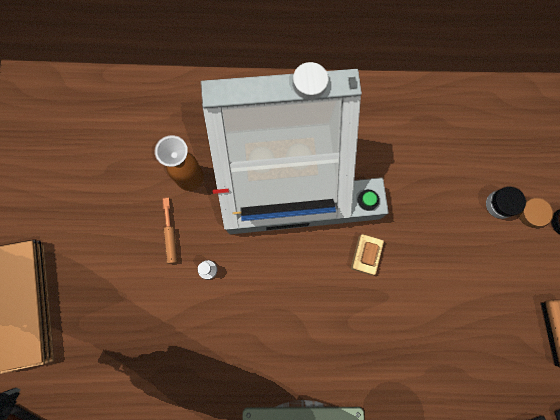

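View pics/wrist0.png

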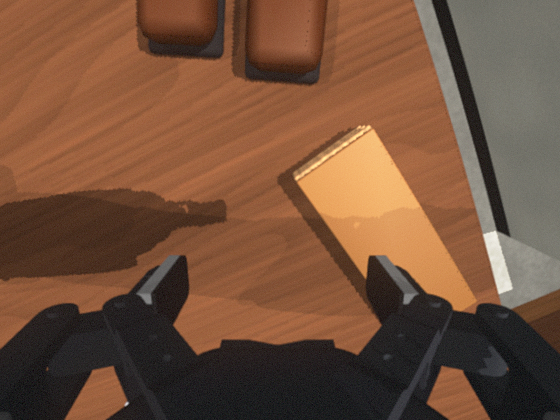

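The top view shows the cabinet, with the red mark near (221,191), the pointer near (237,213), the lip at about (288,212) and the button at (369,199). The press stands in front of the right corner, the setter in front of the left corner, and the lifter and bottle farther left. I'll zoom in to get better pixel positions.

Run:
```python
import cv2
a=cv2.imread("pics/top0.png")
cv2.imwrite("pics/top0a.png",cv2.resize(a[170:290,190:400],None,fx=3.8,fy=3.8,interpolation=cv2.INTER_CUBIC))
cv2.imwrite("pics/top0b.png",cv2.resize(a[60:240,190:400],None,fx=3.3,fy=3.3,interpolation=cv2.INTER_CUBIC))
```

```text
(no output)
```

View pics/top0a.png

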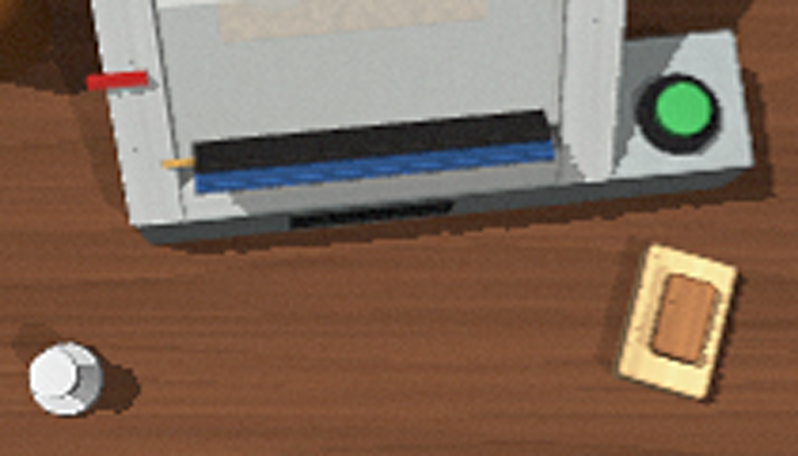

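View pics/top0b.png

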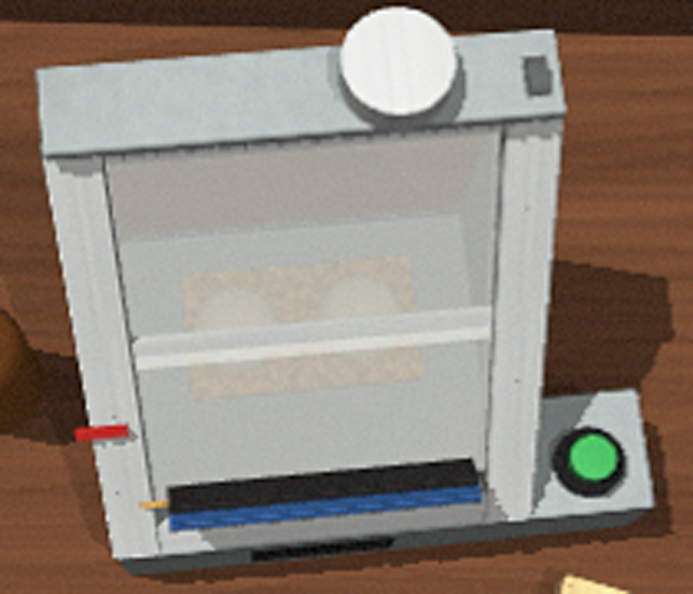

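```bash
cat > h.py <<'E'
import numpy as np,cv2
from scipy.optimize import least_squares
TOP=dict(fovy=53.91183813323613,cx=285.74072030330115,cy=212.37843528905918,k1=0.03796341542122808,rvec=np.array([2.14260925,-2.13032647,0.24719577]),tvec=np.array([0.03705504,0.55711493,0.89250783]))
def KD(c):
    f=210/np.tan(np.radians(c['fovy']/2)); return np.array([[f,0,c['cx']],[0,f,c['cy']],[0,0,1.]]),np.array([c['k1'],0,0,0,0.])
def proj(P,c=TOP):
    K,D=KD(c); return cv2.projectPoints(np.atleast_2d(P).astype(float),c['rvec'],c['tvec'],K,D)[0][:,0]
def ray(uv,c=TOP):
    K,D=KD(c); n=cv2.undistortPointsIter(np.array(uv,float).reshape(-1,1,2),K,D,None,None,(3,50,1e-9))[:,0] if 0 else cv2.undistortPoints(np.array(uv,float).reshape(-1,1,2),K,D)[:,0]
    R=cv2.Rodrigues(c['rvec'])[0]; C=-R.T@c['tvec']; d=np.c_[n,np.ones(len(n))]@R
    return C,d
def atz(uv,z,c=TOP):
    C,d=ray(uv,c); return C+d*((z-C[2])/d[:,2])[:,None]
S=np.array([np.cos(np.radians(50)),0,np.sin(np.radians(50))])   # up slope
N=np.array([-S[2],0,S[0]])  # outward
def slope(s,n,y): # hood coords
    return np.array([-.110,y,.075])+s*S+n*N
def hood2w(p,h):
    c,s=np.cos(h[2]),np.sin(h[2]); R=np.array([[c,-s,0],[s,c,0],[0,0,1]]); return np.atleast_2d(p)@R.T+[h[0],h[1],0]
E
python3 - <<'E'
from h import *
M=np.array([[.115,.14,.308],[.115,-.14,.308],[-.1095,-.228,.075],[-.0245,-.228,.075],[-.11,.142,.075]])
U=np.array([[201.5,81.2],[358.2,69.1],[387.9,213.7],[383.4,178.4],[224.2,229.2]])
f=lambda h:(proj(hood2w(M,h))-U).ravel()
o=least_squares(f,[.7,0,0]);h=o.x;print(h,'\n',o.fun.reshape(-1,2).round(1))
C=ray([[0,0]])[0];print('cam',C)
print('btn',[atz([[370.3,198.4]],z)[0].round(4) for z in(.075,.085,.095)],'model',hood2w([-.067,-.183,.085],h))
print('setter,press',atz([[190+66/3.8,170+378/3.8]],.05),atz([[190+682/3.8,170+320/3.8]],.03))
# on-slope coords
def sl(uv,n):
    g=lambda p:(proj(hood2w(slope(p[0],n,p[1]),h))[0]-uv)
    return least_squares(g,[.05,0]).x.round(4)
a=lambda u,v:np.array([190+u/3.8,170+v/3.8])
for n in(0,.006,.012,.018,.03): print(n,'mark in',sl(a(148,79),n),'out',sl(a(87,83),n),'ptr L',sl(a(162,164),n),'R',sl(a(193,163),n),'lip front L',sl(a(196,190),n),'R',sl(a(554,157),n),'rail low R',sl(a(182,220),n))
E
```

```text
[0.63822102 0.04751844 0.10001577] 
 [[-0.5  0.2]
 [ 0.7  1.1]
 [ 0.5 -0.1]
 [-0.3 -1.1]
 [-0.5 -0.5]]
cam [0.37520711 0.07489417 0.98078073]
btn [array([ 0.5867, -0.1506,  0.075 ]), array([ 0.5844, -0.1481,  0.085 ]), array([ 0.5821, -0.1456,  0.095 ])] model [[ 0.58982823 -0.14125692  0.085     ]]
setter,press [[0.42686763 0.2137877  0.05      ]] [[ 0.4645895 -0.1548367  0.03     ]]
0 mark in [0.101  0.1184] out [0.1018 0.151 ] ptr L [0.0416 0.1177] R [0.0403 0.1003] lip front L [0.0203 0.1006] R [ 0.021  -0.1073] rail low R [-0.0013  0.111 ]
0.006 mark in [0.1053 0.1178] out [0.1061 0.1502] ptr L [0.0464 0.1171] R [0.0451 0.0999] lip front L [0.0253 0.1002] R [ 0.026  -0.1059] rail low R [0.0039 0.1105]
0.012 mark in [0.1096 0.1172] out [0.1103 0.1493] ptr L [0.0512 0.1165] R [0.0499 0.0995] lip front L [0.0303 0.0998] R [ 0.031  -0.1045] rail low R [0.009 0.11 ]
0.018 mark in [0.1139 0.1167] out [0.1146 0.1485] ptr L [0.056 0.116] R [0.0547 0.0991] lip front L [0.0353 0.0994] R [ 0.0359 -0.1031] rail low R [0.0142 0.1095]
0.03 mark in [0.1224 0.1156] out [0.1232 0.1468] ptr L [0.0656 0.1149] R [0.0643 0.0983] lip front L [0.0452 0.0986] R [ 0.0459 -0.1004] rail low R [0.0245 0.1085]
```

```bash
cat >> h.py <<'E'
from scipy.spatial.transform import Rotation as Ro
H=np.array([0.6382,0.0475,0.1000])
def Rt(tilt,yaw=None):  # tilt deg from straight down, forward
    yaw=H[2] if yaw is None else yaw; t=np.radians(tilt); f=np.array([np.cos(yaw),np.sin(yaw),0]); u=np.array([0,0,1.])
    x=np.sin(t)*f-np.cos(t)*u; z=np.cos(t)*f+np.sin(t)*u; return np.c_[x,np.cross(z,x),z]
def rel(p,R,s):
    A=s['tool_rot']; d=A.T@(np.array(p)-s['ee_pos']); w=Ro.from_matrix(A.T@R).as_rotvec()
    print('xyz',d.round(4),'ang',w.round(4),'rows',np.linalg.norm(d)/.05,np.degrees(np.linalg.norm(w))/8.59)
def wcam(s,d):
    M=d['mount']; A=np.eye(4);A[:3,:3]=s['tool_rot'];A[:3,3]=s['ee_pos']; T=np.linalg.inv(A@M)
    return dict(fovy=d['fovy'],cx=d['cx'],cy=d['cy'],k1=d['k1'],rvec=cv2.Rodrigues(T[:3,:3])[0].ravel(),tvec=T[:3,3])
E
python3 - <<'E'
from h import *
from plant import r
s=r.state(); p=hood2w(slope(.03,.12,-.03),H)[0]; print(p); rel(p,Rt(50),s)
E
```

```text
[ 0.45946575 -0.00058387  0.17511585]
xyz [ 0.0561 -0.3855  0.4187] ang [-0.4914 -0.8522  0.23  ] rows 11.438200247768206 6.7383044077032865
```

```bash
python3 -m inch '{"claw":[-1,-1,-1,-1,-1,-1,-1,-1],"xyz":[[0.05,-0.38,0.41],[0.05,-0.38,0.41],[0.05,-0.38,0.41],[0.05,-0.38,0.41],[0.05,-0.38,0.41],[0.05,-0.38,0.41],[0.05,-0.38,0.41],[0.05,-0.38,0.41]],"angular":[[-0.49,-0.85,0.23],[-0.49,-0.85,0.23],[-0.49,-0.85,0.23],[-0.49,-0.85,0.23],[-0.49,-0.85,0.23],[-0.49,-0.85,0.23],[-0.49,-0.85,0.23],[-0.49,-0.85,0.23]]}'
python3 - <<'E'
from h import *
from plant import r
s=r.state(); p=hood2w(slope(.03,.12,-.03),H)[0]; print(s['ee_pos']); rel(p,Rt(50),s)
E
```

```text
time_s: 0.95
ee_pos: [0.3198, 0.2804, 0.2989]
tool_rot: [[0.67, 0.008, 0.743], [-0.008, 1.0, -0.004], [-0.743, -0.004, 0.67]]
force: [0.9, 1.8, 1.3]
gripper_width: 0.0
[0.31979957 0.28038993 0.29893284]
xyz [ 0.1878 -0.2794  0.0218] ang [-0.0725 -0.139   0.0804] rows 6.746363824554143 1.175165534524659
```

```bash
python3 -m inch '{"claw":[-1,-1,-1,-1,-1,-1,-1,-1],"xyz":[[0.19,-0.28,0.02],[0.19,-0.28,0.02],[0.19,-0.28,0.02],[0.19,-0.28,0.02],[0.19,-0.28,0.02],[0.19,-0.28,0.02],[0.19,-0.28,0.02],[0.19,-0.28,0.02]],"angular":[[-0.07,-0.14,0.08],[-0.07,-0.14,0.08],[-0.07,-0.14,0.08],[-0.07,-0.14,0.08],[-0.07,-0.14,0.08],[-0.07,-0.14,0.08],[-0.07,-0.14,0.08],[-0.07,-0.14,0.08]]}'
python3 - <<'E'
from h import *
from plant import r
import pickle
s=r.state(); p=hood2w(slope(.03,.12,-.03),H)[0]; print(s['ee_pos']); rel(p,Rt(50),s)
s=r.state();d=r.get_image("wrist");pickle.dump((s,d),open("w1.pkl","wb"));cv2.imwrite("pics/w1.png",cv2.resize(d["frame"][:,:,::-1],None,fx=1.4,fy=1.4,interpolation=cv2.INTER_CUBIC))
E
```

```text
time_s: 1.75
ee_pos: [0.3513, 0.2161, 0.2821]
tool_rot: [[0.682, -0.042, 0.73], [-0.159, 0.966, 0.204], [-0.714, -0.255, 0.652]]
force: [0.4, -0.5, 0.4]
gripper_width: -0.0002
[0.35128893 0.21613218 0.28209747]
xyz [ 0.1845 -0.1867 -0.0349] ang [ 0.1469 -0.1392  0.2191] rows 5.29577709972461 1.9894803087870048
```

View pics/w1.png

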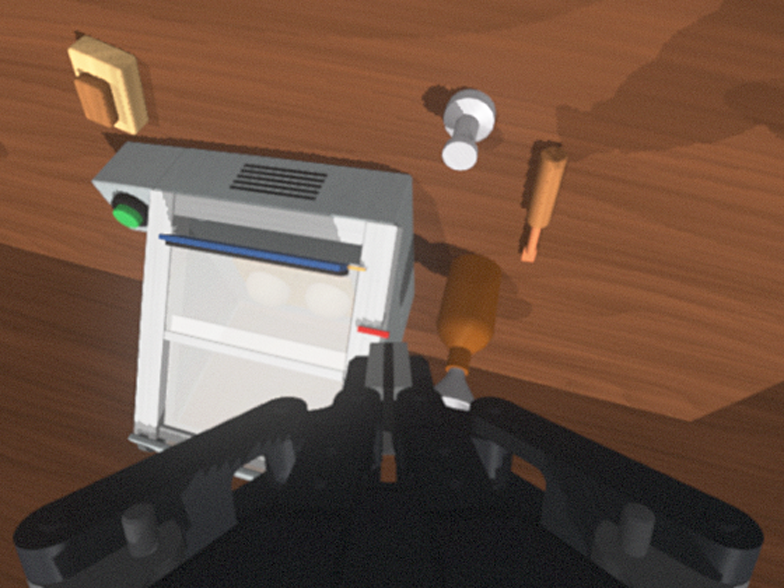

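The wrist view is upside down relative to the scene. It shows the button at (130,213), the lip from (160,238) to (345,268), the pointer at (358,268) and the red mark at (373,331). The arm moved less than I asked, so I'll check its joints.

Run:
```python
from plant import r
s=r.state();print(s['time_s'],s['q'].round(1),s['dq'].round(1),s['ee_pos'])
```

```text
1.8 [-87.3  29.5  32.6 140.3  90.4  26.6 -48.7] [-9.  -0.2 18.8 -0.3  1.3 -9.8  0.6] [0.35099391 0.21699137 0.2800605 ]
```

Run:
```python
from h import *
import pickle,itertools
from plant import r
s0=dict(q=np.array([-67.99343208,40.5121625,-1.5815051,85.08627979,1.25963339,54.48079104,-4.32533909]),p=np.array([0.23738872,0.52341132,0.23083752]),R=np.array([[-4.17464234e-04,4.13047092e-01,9.10709572e-01],[-9.96991363e-04,9.10709027e-01,-4.13047302e-01],[-9.99999416e-01,-1.08040205e-03,3.16159370e-05]]))
s=r.state();s1=dict(q=s['q'],p=s['ee_pos'],R=s['tool_rot'])
w,_=pickle.load(open("w1.pkl","rb"));s2=dict(q=w['q'],p=w['ee_pos'],R=w['tool_rot'])
def chain(q,sg):
    return Ro.from_euler('ZYZYZYZ'[:3],[0,0,0])
best=[]
for sg in itertools.product([1,-1],repeat=4):
    Rs=[]
    for k in(s0,s1):
        q=np.radians(k['q']);R=np.eye(3)
        for i in range(7):
            ax='z' if i%2==0 else 'y'; R=R@Ro.from_euler(ax,q[i]*(sg[i//2] if i%2==0 else 1)).as_matrix()
        Rs.append(R)
    # tool x = flange z; left-offset Rz(b)
    a=Rs[0].T@s0['R'];b=Rs[1].T@s1['R']
    best.append((np.degrees(Ro.from_matrix(a.T@b).magnitude()),sg))
print(sorted(best)[:4])
```

```text
[(np.float64(5.158762693627515e-09), (-1, -1, -1, -1)), (np.float64(51.31183441143045), (1, 1, -1, -1)), (np.float64(67.30786788807382), (-1, 1, -1, -1)), (np.float64(74.98163609753169), (1, 1, 1, 1))]
```

```bash
cat >> h.py <<'E'
def Rj(q):
    out=[];R=np.eye(3)
    for i in range(7):
        R=R@Ro.from_euler('z' if i%2==0 else 'y',np.radians(q[i])*(-1 if i%2==0 else 1)).as_matrix(); out.append(R)
    return out
def basis(q):
    a=Rj(q);e=np.eye(3)
    return np.c_[a[0]@e[0],e[2],a[2]@e[0],a[2]@e[2],a[4]@e[0],a[4]@e[2],a[6]@e[2]]
E
python3 - <<'E'
from h import *
import pickle,json
from plant import r
D=[([-67.99343208,40.5121625,-1.5815051,85.08627979,1.25963339,54.48079104,-4.32533909],[0.23738872,0.52341132,0.23083752])]
w,_=pickle.load(open("w1.pkl","rb"));D.append((w['q'].tolist(),w['ee_pos'].tolist()))
s=r.state();D.append((s['q'].tolist(),s['ee_pos'].tolist()))
json.dump(D,open("kin.json","w"))
A=np.vstack([basis(q) for q,p in D]);b=np.hstack([p for q,p in D])
x=np.linalg.lstsq(A,b,rcond=1e-4);print(x[0].round(4),x[3].round(4),(A@x[0]-b).round(4))
# no offsets
c=[1,3,5,6];x=np.linalg.lstsq(A[:,c],b,rcond=None);print(x[0],(A[:,c]@x[0]-b).round(4))
E
```

```text
[-1.1447 -1.3895 -0.6769  3.5526 -1.3719 -1.0688  3.2579] [3.3173e+00 2.6007e+00 1.6734e+00 6.2570e-01 1.9840e-01 1.9500e-02
 1.1000e-03] [-0.0026  0.0011 -0.0001 -0.0037  0.0023 -0.0047  0.0037 -0.0024  0.0047]
[0.36184965 0.51055415 0.2975173  0.34644937] [-0.0302  0.011  -0.0004  0.0002  0.0007  0.0002 -0.0001  0.0007  0.0002]
```

Run:
```python
from h import *
from plant import r
s=r.state(); rel([.48,.05,.32],Rt(15),s)
```

```text
xyz [ 0.0856 -0.1773  0.0857] ang [0.0792 0.4647 0.256 ] rows 4.295292823605909 3.5780052271679654
```

```bash
python3 -m inch '{"claw":[-1,-1,-1,-1,-1,-1,-1,-1],"xyz":[[0.085,-0.18,0.085],[0.085,-0.18,0.085],[0.085,-0.18,0.085],[0.085,-0.18,0.085],[0.085,-0.18,0.085],[0.085,-0.18,0.085],[0.085,-0.18,0.085],[0.085,-0.18,0.085]],"angular":[[0.08,0.46,0.26],[0.08,0.46,0.26],[0.08,0.46,0.26],[0.08,0.46,0.26],[0.08,0.46,0.26],[0.08,0.46,0.26],[0.08,0.46,0.26],[0.08,0.46,0.26]]}'
cat > fit.py <<'E'
from h import *
import json
from plant import r
s=r.state();print(s['time_s'],s['q'].round(1),s['ee_pos'].round(4))
D=json.load(open("kin.json"));D.append((s['q'].tolist(),s['ee_pos'].tolist()));json.dump(D,open("kin.json","w"))
A=np.vstack([basis(q) for q,p in D]);b=np.hstack([p for q,p in D])
x=np.linalg.lstsq(A,b,rcond=1e-4);print(x[0].round(4),x[3].round(4),(A@x[0]-b).round(4))
c=[1,3,5,6];x=np.linalg.lstsq(A[:,c],b,rcond=None);print(x[0],(A[:,c]@x[0]-b).round(4))
E
python3 fit.py
```

```text
time_s: 2.6
ee_pos: [0.4294, 0.1057, 0.2917]
tool_rot: [[0.374, -0.062, 0.925], [-0.099, 0.989, 0.106], [-0.922, -0.131, 0.364]]
force: [-0.1, -0.3, -0.6]
gripper_width: 0.0
2.6 [-32.2  18.5   4.9 124.3  35.2  24.1  36.5] [0.4294 0.1057 0.2917]
[-0.0075  0.1443 -0.2354  0.876  -0.13    0.1468  0.7629] [3.8593 3.0799 1.7461 0.642  0.3484 0.1929 0.0308] [-0.0214  0.0114 -0.0103 -0.006  -0.005   0.0046 -0.0031 -0.0059  0.0063
  0.0057  0.0073 -0.0006]
[0.35757523 0.51383688 0.28855942 0.35275472] [-0.0319  0.0061 -0.0033  0.0014  0.0006  0.0026  0.0012  0.0006  0.0027
 -0.002   0.0219 -0.002 ]
```

Run:
```python
from h import *
from plant import r
s=r.state(); rel([.5,-.08,.28],Rt(15),s)
```

```text
xyz [ 0.0555 -0.1866  0.0413] ang [0.0057 0.1112 0.1365] rows 3.9798833332470682 1.1750569707304168
```

```bash
python3 -m inch '{"claw":[-1,-1,-1,-1,-1],"xyz":[[0.055,-0.186,0.041],[0.055,-0.186,0.041],[0.055,-0.186,0.041],[0.055,-0.186,0.041],[0.055,-0.186,0.041]],"angular":[[0.005,0.11,0.136],[0.005,0.11,0.136],[0.005,0.11,0.136],[0.005,0.11,0.136],[0.005,0.11,0.136]]}'
python3 fit.py
python3 - <<'E'
from h import *
from plant import r
import pickle
s=r.state(); d=r.get_image("wrist");pickle.dump((s,d),open("w2.pkl","wb"));cv2.imwrite("pics/w2.png",cv2.resize(d["frame"][:,:,::-1],None,fx=1.4,fy=1.4,interpolation=cv2.INTER_CUBIC))
E
```

```text
time_s: 3.1
ee_pos: [0.469, 0.0035, 0.2819]
tool_rot: [[0.261, -0.098, 0.96], [0.013, 0.995, 0.098], [-0.965, -0.013, 0.261]]
force: [0.8, 1.0, -0.1]
gripper_width: -0.0
3.1 [  5.6  22.2 -15.3 116.1  15.1  28.1  75.5] [0.469  0.0035 0.2819]
[-0.0033  0.1864 -0.1814  0.7899 -0.0862  0.1897  0.6441] [4.3413 3.5108 1.761  0.7013 0.4109 0.2493 0.0549] [-0.0234  0.011  -0.0105 -0.006  -0.0051  0.0065 -0.0037 -0.0057  0.0078
 -0.0026  0.0051 -0.0028  0.0094  0.0027 -0.001 ]
[0.34309758 0.52420479 0.27564494 0.35817612] [-0.033   0.0025 -0.0078  0.0007  0.0039  0.0053  0.0006  0.0039  0.0054
 -0.0042  0.0197 -0.0014  0.0023  0.0296 -0.0016]
```

View pics/w2.png

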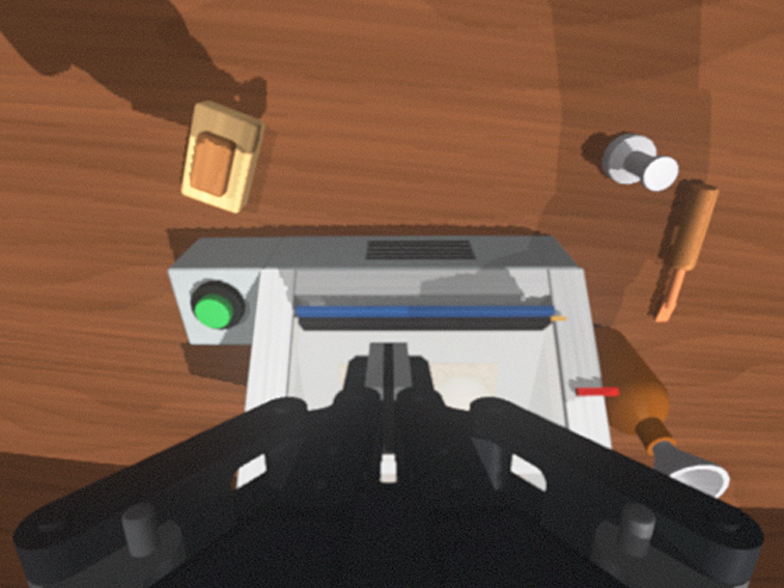

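This view shows the button at (212,312), the pointer tip at (566,318), the mark's inner end at (577,391) and the lip from (295,312) to (553,312). I'll triangulate these against the top view.

Run:
```python
from h import *
import pickle
s,d=pickle.load(open("w2.pkl","rb"));print(s['dq'].round(1))
a=d["frame"][:,:,::-1]
o=np.hstack([cv2.resize(a[185:260,115:215],None,fx=4,fy=4,interpolation=cv2.INTER_CUBIC),cv2.resize(a[205:280,360:460],None,fx=4,fy=4,interpolation=cv2.INTER_CUBIC)])
cv2.imwrite("pics/w2a.png",o)
```

```text
[ 75.7  12.5 -30.9 -20.6 -24.5   8.1  72.1]
```

View pics/w2a.png

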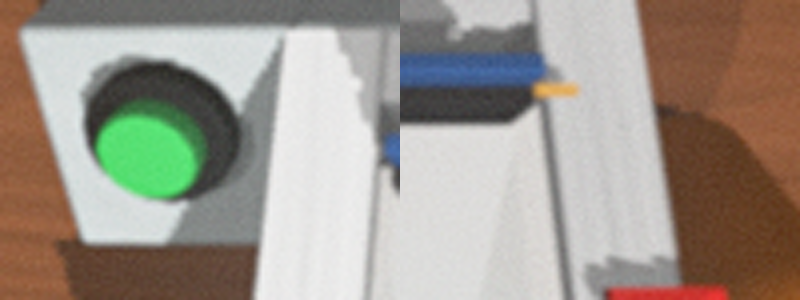

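Run:
```python
from h import *
from plant import r
s=r.state(); print(s['ee_pos'],s['dq'].round(0));rel([.57,-.15,.20],Rt(25),s)
```

```text
[ 0.47023985 -0.00374119  0.28149852] [ -9.  -1.   6.   3.   5.  -1. -13.]
xyz [ 0.1033 -0.1534  0.0616] ang [-0.0056 -0.1731  0.0172] rows 3.8979859120774853 1.1609723469068989
```

```bash
python3 -m inch '{"claw":[-1,-1,-1,-1,-1,-1,-1,-1],"xyz":[[0.103,-0.153,0.061],[0.103,-0.153,0.061],[0.103,-0.153,0.061],[0.103,-0.153,0.061],[0.103,-0.153,0.061],[0.103,-0.153,0.061],[0.103,-0.153,0.061],[0.103,-0.153,0.061]],"angular":[[-0.005,-0.173,0.017],[-0.005,-0.173,0.017],[-0.005,-0.173,0.017],[-0.005,-0.173,0.017],[-0.005,-0.173,0.017],[-0.005,-0.173,0.017],[-0.005,-0.173,0.017],[-0.005,-0.173,0.017]]}'
python3 fit.py
python3 - <<'E'
from h import *
from plant import r
import pickle
s=r.state(); print(s['dq'].round(1));rel([.57,-.15,.20],Rt(25),s)
d=r.get_image("wrist");pickle.dump((s,d),open("w3.pkl","wb"));cv2.imwrite("pics/w3.png",cv2.resize(d["frame"][:,:,::-1],None,fx=1.4,fy=1.4,interpolation=cv2.INTER_CUBIC))
E
```

```text
time_s: 3.95
ee_pos: [0.5685, -0.1391, 0.201]
tool_rot: [[0.42, -0.11, 0.901], [0.047, 0.994, 0.1], [-0.906, -0.0, 0.422]]
force: [-0.4, 1.2, -0.3]
gripper_width: -0.0002
3.95 [ 26.7  37.7 -19.6 111.5  23.    9.3  87.9] [ 0.5685 -0.1391  0.201 ]
[ 0.0475  0.3453 -0.0555  0.5199  0.0299  0.3125  0.341 ] [4.7704 3.8821 1.7835 0.7853 0.4619 0.3346 0.2231] [-0.0263  0.0161 -0.0014 -0.0039  0.0004  0.0125 -0.0033  0.0004  0.0127
 -0.0074  0.0071 -0.0135 -0.0033  0.0126 -0.0138  0.0067  0.0101  0.0035]
[0.32758605 0.53021731 0.26614794 0.3558982 ] [-0.0342 -0.0011 -0.0109 -0.0041  0.0065  0.0055 -0.0041  0.0065  0.0056
 -0.0086  0.0185 -0.0015 -0.0023  0.0277 -0.0024  0.0199  0.028   0.0036]
[ 0.3 -0.  -0.2 -0.2 -0.   0.1  0.1]
xyz [ 0.001  -0.011  -0.0001] ang [ 0.0095 -0.0002 -0.0044] rows 0.22081088820370245 0.06989317912188239
```

View pics/w3.png

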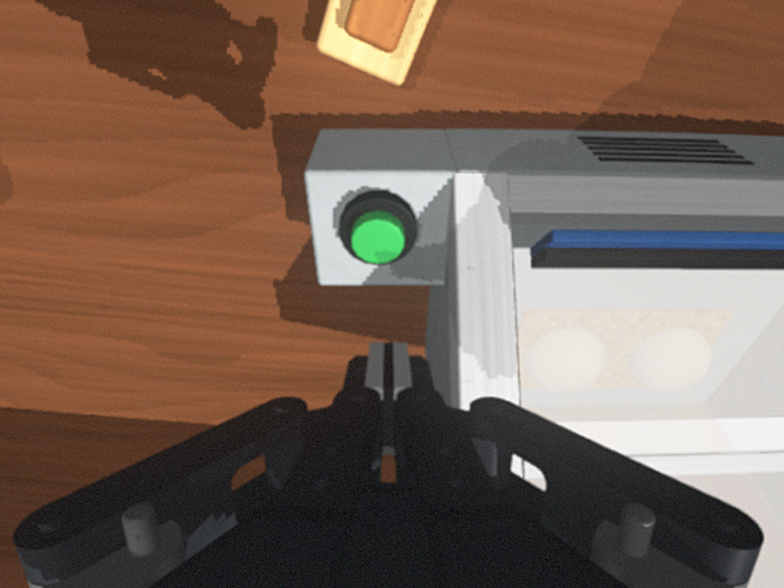

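The button's top face is centred at (378,238) and the hand is just left of it. I'll triangulate it with the top view.

```bash
cat >> h.py <<'E'
def tri(obs):
    A=np.zeros((3,3));b=np.zeros(3)
    for uv,c in obs:
        C,d=ray([uv],c);d=d[0]/np.linalg.norm(d[0]);P=np.eye(3)-np.outer(d,d);A+=P;b+=P@C
    X=np.linalg.solve(A,b); return X,[ (proj(X,c)[0]-uv).round(1) for uv,c in obs]
def w2h(p,h=None):
    h=H if h is None else h; c,s=np.cos(h[2]),np.sin(h[2]); R=np.array([[c,-s,0],[s,c,0],[0,0,1]]); return (np.array(p)-[h[0],h[1],0])@R
def w2s(p): q=w2h(p)-[-.11,0,.075]; return np.array([q@S,q@N,q[1]])
E
python3 - <<'E'
from h import *
import pickle
s,d=pickle.load(open("w3.pkl","rb"));c3=wcam(s,d)
X,e=tri([((370.3,198.4),TOP),(np.array([378,238])/1.4,c3)]);print('button',X.round(4),e,w2h(X).round(4))
# box front-right top corner, back-right
for n,t,w in(('FR',(387.9,213.7),(307,170)),('BR',(383.4,178.4),(320,285)),('lipRfront',(190+554/3.8,170+157/3.8),(552,233))):
    X,e=tri([(t,TOP),(np.array(w)/1.4,c3)]);print(n,X.round(4),e,w2h(X).round(4),w2s(X).round(4))
s,d=pickle.load(open("w2.pkl","rb"));c2=wcam(s,d)
for n,t,w in(('ptr',(190+162/3.8,170+164/3.8),(360+(579-400)/4,205+90/4)),('mark in',(190+148/3.8,170+79/3.8),(360+(608-400)/4,205+296/4))):
    X,e=tri([(t,TOP),(w,c2)]);print(n,X.round(4),e,w2s(X).round(4))
E
```

```text
button [ 0.5809 -0.1442  0.0973] [array([-0.4,  0.3]), array([-1. ,  0.7])] [-0.0762 -0.185   0.0973]
FR [ 0.5502 -0.1866  0.082 ] [array([-0.2,  0.1]), array([-0.6,  0.3])] [-0.111  -0.2241  0.082 ] [ 0.0047  0.0052 -0.2241]
BR [ 0.6314 -0.1792  0.0827] [array([-0.4,  0.2]), array([-1. ,  0.4])] [-0.0294 -0.2249  0.0827] [ 0.0577 -0.0568 -0.2249]
lipRfront [ 0.5452 -0.0625  0.1324] [array([ 0.1, -0.2]), array([ 0.5, -0.7])] [-0.1035 -0.1001  0.1324] [ 0.0481  0.032  -0.1001]
ptr [0.5414 0.1551 0.1187] [array([ 0., -0.]), array([ 0.1, -0.1])] [0.0492 0.0094 0.1167]
mark in [0.5792 0.1597 0.1622] [array([ 0., -0.]), array([ 0.1, -0. ])] [0.107  0.0082 0.1175]
```

Run:
```python
from h import *
from plant import r
s=r.state(); rel([.587,-.149,.108],Rt(25),s)
```

```text
xyz [ 0.0916 -0.0117 -0.0236] ang [ 0.0094 -0.     -0.0043] rows 1.9059082950796984 0.06891192631733496
```

```bash
python3 -m inch '{"claw":[-1,-1,-1,-1,-1],"xyz":[[0.04,-0.012,-0.01],[0.091,-0.012,-0.023],[0.091,-0.012,-0.023],[0.091,-0.012,-0.023],[0.091,-0.012,-0.023]],"angular":[[0.009,0,-0.004],[0.009,0,-0.004],[0.009,0,-0.004],[0.009,0,-0.004],[0.009,0,-0.004]]}'
python3 - <<'E'
from h import *
from plant import r
s=r.state(); print(s['ee_pos'],s['force'])
rel(s['ee_pos']-[0,0,.012],Rt(25),s)
d=r.get_image("wrist");cv2.imwrite("pics/w4.png",cv2.resize(d["frame"][:,:,::-1],None,fx=1.4,fy=1.4,interpolation=cv2.INTER_CUBIC))
E
```

```text
time_s: 4.5
ee_pos: [0.5932, -0.1527, 0.1156]
tool_rot: [[0.414, -0.101, 0.905], [0.046, 0.995, 0.09], [-0.909, 0.005, 0.416]]
force: [0.0, -0.3, 0.2]
gripper_width: 0.0002
[ 0.59318301 -0.15268205  0.11563544] [ 0.04851643 -0.34981898  0.17442619]
xyz [ 0.0109 -0.0001 -0.005 ] ang [-0.0008 -0.0071 -0.0049] rows 0.23999999999999988 0.05787351312462518
```

View pics/w4.png

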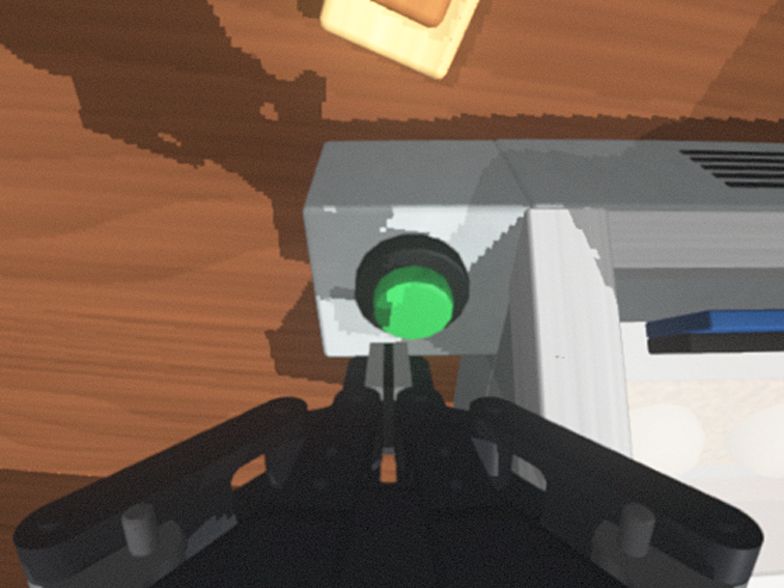

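The fingertip is just short of the button, whose centre is at (412,303). I'll recompute the offset to the target from the settled pose.

Run:
```python
from h import *
from plant import r
import pickle
_,d=pickle.load(open("w3.pkl","rb"))
s=r.state();c=wcam(s,d); print(s['ee_pos'],s['dq'].round(1))
print('TCP px',proj(s['ee_pos'],c)*1.4, 'corner',proj(s['ee_pos']-.011*s['tool_rot'][:,2],c)*1.4)
for z in(.085,.09,.095):print(atz([np.array([412,303])/1.4],z,c))
```

```text
[ 0.593096   -0.15294551  0.11565983] [ 0.2  0.1  0.3 -0.1  1.9  0.2 -2. ]
TCP px [[387.66451065 363.88541045]] corner [[387.64026207 336.05371718]]
[[ 0.5888007  -0.14291516  0.085     ]]
[[ 0.5845307  -0.14375428  0.09      ]]
[[ 0.5802607 -0.1445934  0.095    ]]
```

```bash
python3 -m inch '{"claw":[-1,-1,-1,-1],"xyz":[[0.0085,0.005,-0.0066],[0.0085,0.005,-0.0066],[0.0176,0.005,-0.0107],[0.0176,0.005,-0.0107]],"angular":[[0,0,0],[0,0,0],[0,0,0],[0,0,0]]}'
```

```text
time_s: 4.95
ee_pos: [0.5957, -0.1513, 0.0979]
tool_rot: [[0.397, -0.103, 0.912], [0.052, 0.995, 0.09], [-0.916, 0.012, 0.401]]
force: [1.6, 1.5, 2.6]
gripper_width: -0.0005
```

Run:
```python
from plant import r
s=r.state(); print(s['q'].round(1),s['ee_pos'].round(4),s['force'].round(1),s['dq'].round(1))
```

```text
[ 22.5  49.7 -12.3 109.1  17.    0.   95.1] [ 0.5957 -0.1513  0.0979] [1.6 1.5 2.6] [ -0.   -0.9  -0.1   0.4 -13.9  -0.2  13.7]
```

```bash
python3 -m inch '{"claw":[-1,-1,-1],"xyz":[[-0.008,0,0],[-0.008,0,0],[-0.008,0,0]],"angular":[[0,0.15,0],[0,0.15,0],[0,0.15,0]]}'
python3 - <<'E'
from h import *
from plant import r
s=r.state(); print(s['q'].round(1),s['ee_pos'].round(4),s['force'].round(1),s['dq'].round(1))
for z in (.1,.092,.086): rel([.590,-.147,z],Rt(15),s)
E
```

```text
time_s: 5.25
ee_pos: [0.5932, -0.1514, 0.1064]
tool_rot: [[0.258, -0.104, 0.961], [0.038, 0.995, 0.097], [-0.966, 0.011, 0.26]]
force: [0.0, 0.6, -0.9]
gripper_width: 0.0
[ 21.5  49.2 -13.8 100.8  16.3  17.4  94.6] [ 0.5932 -0.1514  0.1064] [ 0.   0.6 -0.9] [ 0.6  0.3  1.1  4.6  0.9 -6.8 -0.2]
xyz [ 0.0055  0.0046 -0.0043] ang [ 0.0009  0.0013 -0.012 ] rows 0.16705769597871267 0.08080985611088973
xyz [ 0.0132  0.0045 -0.0063] ang [ 0.0009  0.0013 -0.012 ] rows 0.3071174710334552 0.08080985611088973
xyz [ 0.019   0.0044 -0.0079] ang [ 0.0009  0.0013 -0.012 ] rows 0.42158129872562794 0.08080985611088973
```

```bash
python3 -m inch '{"claw":[-1,-1,-1,-1,-1,-1],"xyz":[[0.0055,0.0045,-0.004],[0.0055,0.0045,-0.004],[0.013,0.0045,-0.0063],[0.013,0.0045,-0.0063],[0.016,0.0045,-0.007],[0.016,0.0045,-0.007]],"angular":[[0,0,0],[0,0,0],[0,0,0],[0,0,0],[0,0,0],[0,0,0]]}'
```

```text
time_s: 5.85
ee_pos: [0.5894, -0.1473, 0.091]
tool_rot: [[0.26, -0.103, 0.96], [0.037, 0.995, 0.097], [-0.965, 0.01, 0.262]]
force: [-26.7, 5.1, 69.1]
gripper_width: -0.0002
```

Run:
```python
from h import *
from plant import r
d=r.get_image("wrist");cv2.imwrite("pics/w5.png",cv2.resize(d["frame"][150:300,180:380,::-1],None,fx=4,fy=4,interpolation=cv2.INTER_CUBIC))
d=r.get_image("top");cv2.imwrite("pics/t5.png",cv2.resize(d["frame"][60:280,190:400,::-1],None,fx=2.7,fy=2.7,interpolation=cv2.INTER_CUBIC))
print(r.state()['force'])
```

```text
[-25.69363295   4.67827644  68.24098179]
```

View pics/w5.png

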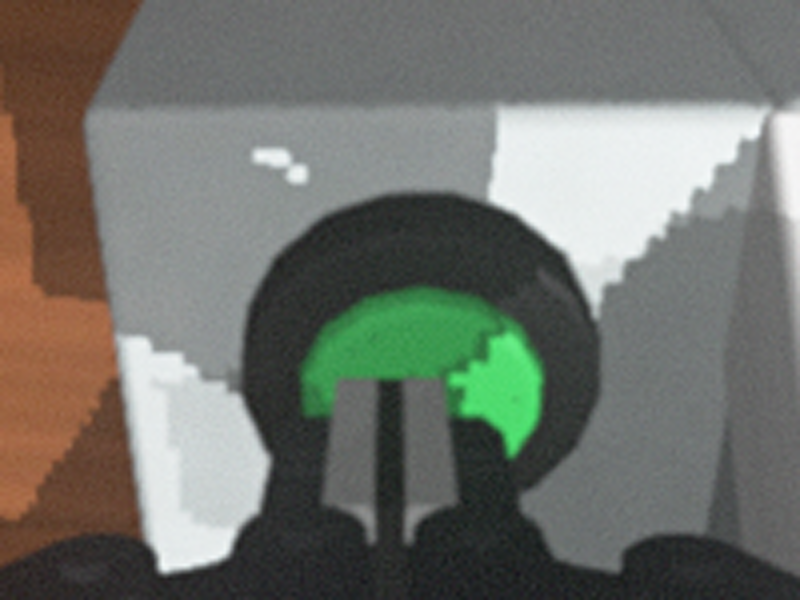

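View pics/t5.png

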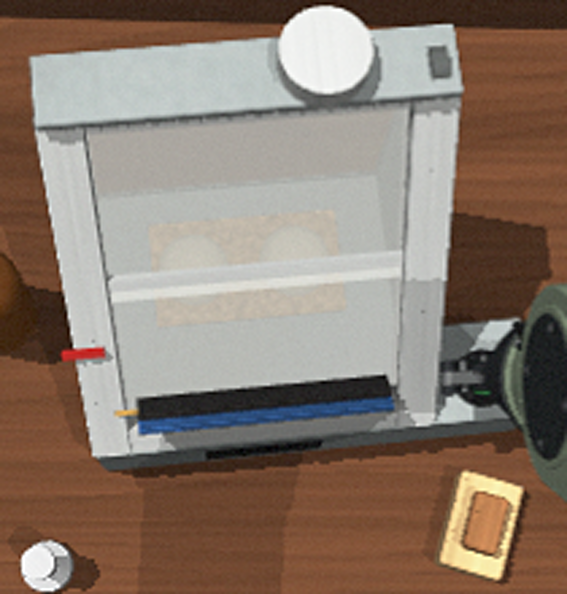

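The fingertip sits on the green face at about (395,380), the button is down near flush, and the 68 N reading means it's on its stop. Next I'll lift off. The lip pose needs a different wrist configuration, so I'll also improve the kinematic model.

```bash
python3 - <<'E'
import json
from plant import r
s=r.state();D=json.load(open("kin.json"));D.append((s['q'].tolist(),s['ee_pos'].tolist()));json.dump(D,open("kin.json","w"))
E
python3 -m inch '{"claw":[-1,-1,-1,-1],"xyz":[[-0.05,0,0.012],[-0.1,0,0.02],[-0.1,0,0.02],[-0.1,0,0.02]],"angular":[[0,0,0],[0,0,0],[0,0,0],[0,0,0]]}'
python3 fit.py >/dev/null
python3 - <<'E'
from h import *
import json
D=json.load(open("kin.json"))
def B(q):
    a=Rj(q);e=np.eye(3)
    return np.c_[e[2],a[0][:,0],a[0][:,1],a[2],a[4],a[6]]
A=np.vstack([B(q) for q,p in D]);b=np.hstack([p for q,p in D])
print(A.shape)
lam=1e-3
x=np.linalg.lstsq(A,b,rcond=1e-3);print(x[0].round(4),x[3].round(3),(A@x[0]-b).round(4).reshape(-1,3))
print("no base/tool offs")
for c in ([0,3,4,5,6,7,8,11],[0,1,2,5,8,11],[0,1,3,5,6,8,11],[0,2,4,5,7,8,11],[0,5,8,9,10,11]):
    x=np.linalg.lstsq(A[:,c],b,rcond=1e-4);print(c,x[0].round(4),np.abs(A[:,c]@x[0]-b).max().round(5))
E
```

```text
time_s: 6.35
ee_pos: [0.5827, -0.1496, 0.1908]
tool_rot: [[0.258, -0.103, 0.961], [0.037, 0.995, 0.096], [-0.965, 0.011, 0.26]]
force: [-0.5, 1.4, -1.0]
gripper_width: -0.0005
(24, 12)
[ 3.130e-01  0.000e+00 -1.000e-02  0.000e+00 -2.160e-02  5.209e-01
  0.000e+00 -4.000e-04  2.900e-01  0.000e+00 -0.000e+00  3.091e-01] [5.566 5.189 5.14  2.14  2.055 1.124 1.042 0.492 0.363 0.309 0.166 0.154] [[-0. -0.  0.]
 [ 0.  0.  0.]
 [ 0.  0.  0.]
 [-0.  0. -0.]
 [ 0.  0.  0.]
 [-0. -0. -0.]
 [ 0. -0. -0.]
 [ 0.  0. -0.]]
no base/tool offs
[0, 3, 4, 5, 6, 7, 8, 11] [ 0.3233 -0.0082 -0.022   0.5172  0.004  -0.0103  0.3025  0.3102] 0.00234
[0, 1, 2, 5, 8, 11] [ 0.3053 -0.0096 -0.0299  0.5361  0.2911  0.3137] 0.00721
[0, 1, 3, 5, 6, 8, 11] [ 0.333   0.0509 -0.0588  0.5265  0.0363  0.3121  0.3349] 0.0257
[0, 2, 4, 5, 7, 8, 11] [ 3.130e-01 -1.000e-02 -2.160e-02  5.209e-01 -4.000e-04  2.900e-01
  3.091e-01] 0.0
[0, 5, 8, 9, 10, 11] [ 0.3166  0.5262  0.2814  0.0195 -0.0026  0.3288] 0.03656
```

```bash
cat >> h.py <<'E'
KP=np.array([.3130,-.0100,-.0216,.5209,-.0004,.2900,.3091])
LO=np.array([-155.06,-18.47,-90,0,-83.41,0,-161.91]);HI=np.array([155.06,123.98,86.84,140.48,263.41,116,161.91])
_s=dict(q=np.array([-67.99343208,40.5121625,-1.5815051,85.08627979,1.25963339,54.48079104,-4.32533909]),R=np.array([[-4.17464234e-04,4.13047092e-01,9.10709572e-01],[-9.96991363e-04,9.10709027e-01,-4.13047302e-01],[-9.99999416e-01,-1.08040205e-03,3.16159370e-05]]))
RT=Rj(_s['q'])[6].T@_s['R']
def fk(q,full=False):
    a=Rj(q); el=np.array([0,0,KP[0]])+KP[1]*a[0][:,1]+KP[2]*a[2][:,1]+KP[3]*a[2][:,2]
    wr=el+KP[4]*a[4][:,1]+KP[5]*a[4][:,2]; p=wr+KP[6]*a[6][:,2]
    return (p,a[6]@RT,el,wr) if full else (p,a[6]@RT)
def ik(p,R,q0,reg=0.0,qr=None):
    def f(q):
        P,Q=fk(q); e=np.r_[(P-p)*10,Ro.from_matrix(Q.T@R).as_rotvec()*2]
        return np.r_[e,reg*np.radians(q-(q0 if qr is None else qr))]
    o=least_squares(f,np.clip(q0,LO+.5,HI-.5),bounds=(LO,HI),x_scale=30.); P,Q=fk(o.x)
    return o.x,np.linalg.norm(P-p),np.degrees(Ro.from_matrix(Q.T@R).magnitude())
E
python3 - <<'E'
from h import *
from plant import r
s=r.state();p,R=fk(s['q']);print(np.abs(p-s['ee_pos']).max(),np.abs(R-s['tool_rot']).max(),s['q'].round(1))
rng=np.random.default_rng(0)
flip=np.diag([1,-1,-1.])
for tilt in(40,50,60):
  for fl in(0,1):
    for sv in (.028,.085):
      p=hood2w(slope(sv,.012,0),H)[0];R=Rt(tilt)@(flip if fl else np.eye(3))
      sol=[]
      for k in range(25):
        q,ep,er=ik(p,R,rng.uniform(LO,HI))
        if ep<1e-4 and er<.1:
            m=np.minimum(q-LO,HI-q).min(); sol.append((m,q.round(0)))
      sol.sort(key=lambda t:-t[0])
      print(tilt,fl,sv,len(sol),[ (round(m,1),q.astype(int).tolist()) for m,q in sol[:2]])
E
```

```text
4.336336379953676e-05 3.704880846555625e-10 [ 24.   41.1 -18.   98.5  14.2  28.1  95.8]
40 0 0.028 0 []
40 0 0.085 10 [(np.float64(7.7), [27, 64, -74, 133, 123, 71, -22]), (np.float64(7.7), [26, 62, -71, 133, 124, 68, -24])]
40 1 0.028 0 []
40 1 0.085 5 [(np.float64(7.2), [9, 48, -31, 133, 149, 45, 123]), (np.float64(6.0), [-27, 53, 38, 134, 212, 50, 50])]
50 0 0.028 0 []
50 0 0.085 0 []
50 1 0.028 0 []
50 1 0.085 0 []
60 0 0.028 0 []
60 0 0.085 0 []
60 1 0.028 0 []
60 1 0.085 0 []
```

Run:
```python
from h import *
from plant import r
q0=r.state()['q'];rng=np.random.default_rng(1)
Sw=hood2w(S,np.array([0,0,H[2]]))[0];Nw=hood2w(N,np.array([0,0,H[2]]))[0]
seeds=[q0,np.array([26,62,-71,133,124,68,-24.]),np.array([-27,53,38,134,212,50,50.]),np.array([9,48,-31,133,149,45,123.])]+[rng.uniform(LO,HI) for _ in range(6)]
for y in(-.07,0,.07):
  for g in(-60,-40,-20,0,20,40,60):
    for t in(20,25,30,35,40,45):
      best=None
      for fl in(0,1):
        R=Rt(t,H[2]+np.radians(g))@(np.diag([1,-1,-1.]) if fl else np.eye(3))
        for q1 in seeds:
          q,ep,er=ik(hood2w(slope(.028,.012,y),H)[0],R,q1)
          if ep<1e-3 and er<.3:
            q2,ep,er=ik(hood2w(slope(.095,.012,y),H)[0],R,q)
            if ep<1e-3 and er<.3:
              m=min(np.minimum(k-LO,HI-k).min() for k in(q,q2))
              if best is None or m>best[0]: best=(m,fl,q.round(0).astype(int).tolist(),np.degrees(np.arcsin(R[:,0]@Sw)).round(0),(R[:,0]@-Nw).round(2))
      if best and (best[0]>1): print(y,g,t,best)
```

```text
-0.07 -60 20 (np.float64(28.974340552716967), 0, [11, 52, -39, 112, 78, 49, -45], np.float64(-38.0), np.float64(0.74))
-0.07 -60 25 (np.float64(26.307605358071484), 0, [8, 52, -38, 114, 84, 53, -54], np.float64(-34.0), np.float64(0.74))
-0.07 -60 30 (np.float64(24.26198818148184), 0, [15, 62, -62, 116, 91, 80, -60], np.float64(-30.0), np.float64(0.75))
-0.07 -60 35 (np.float64(22.159728421064088), 0, [12, 62, -59, 118, 94, 83, -66], np.float64(-26.0), np.float64(0.75))
-0.07 -60 40 (np.float64(20.48371514643125), 1, [10, 67, -63, 120, 96, 93, 110], np.float64(-22.0), np.float64(0.74))
-0.07 -60 45 (np.float64(18.985397485681858), 0, [3, 64, -51, 121, 97, 88, -76], np.float64(-18.0), np.float64(0.73))
-0.07 -40 20 (np.float64(23.58961914526182), 0, [17, 52, -45, 117, 89, 48, -34], np.float64(-33.0), np.float64(0.8))
-0.07 -40 25 (np.float64(19.705936329670095), 0, [23, 62, -67, 121, 97, 72, -41], np.float64(-29.0), np.float64(0.83))
-0.07 -40 30 (np.float64(15.772752616520208), 0, [20, 62, -65, 125, 102, 76, -49], np.float64(-25.0), np.float64(0.85))
-0.07 -40 35 (np.float64(12.215991
[... 11789 characters left out ...]

0.07 60 20 (np.float64(29.504519289511578), 0, [23, 57, -55, 111, 66, 30, 87], np.float64(-38.0), np.float64(0.74))
0.07 60 25 (np.float64(23.595836273372278), 0, [25, 58, -55, 113, 70, 24, 85], np.float64(-34.0), np.float64(0.74))
0.07 60 30 (np.float64(24.660239375184602), 1, [32, 64, -65, 115, 81, 29, -103], np.float64(-30.0), np.float64(0.75))
0.07 60 35 (np.float64(23.419687110280947), 0, [35, 66, -66, 117, 87, 24, 74], np.float64(-26.0), np.float64(0.75))
0.07 60 40 (np.float64(20.40666850413365), 1, [39, 70, -70, 118, 94, 24, -109], np.float64(-22.0), np.float64(0.74))
0.07 60 45 (np.float64(18.884419998814323), 0, [41, 73, -71, 120, 100, 22, 69], np.float64(-18.0), np.float64(0.73))
```

```bash
cat >> h.py <<'E'
HR=Ro.from_euler('z',H[2]).as_matrix(); Sw=HR@S; Nw=HR@N
def Rlip(t,g):   # tool x from tilt/azimuth, z as near up-slope as possible
    x=Rt(t,H[2]+np.radians(g))[:,0]; z=Sw-x*(x@Sw); z/=np.linalg.norm(z); return np.c_[x,np.cross(z,x),z]
def Plip(R,sl,y,d,gap=0.):
    E=hood2w(slope(sl,.03,y),H)[0]; return E-(.011+gap)*R[:,2]+d*R[:,0]
def jac(q):
    p,R=fk(q);J=np.zeros((6,7))
    for i in range(7):
        e=np.zeros(7);e[i]=.01;P,Q=fk(q+e);J[:3,i]=(P-p)/.01;J[3:,i]=Ro.from_matrix(Q@R.T).as_rotvec()/.01
    return J
def sim(q,wps,n=60,lam=2e-2):
    q=q.copy()
    for p,R in wps:
        for k in range(n):
            P,Q=fk(q);dp=p-P;dr=Ro.from_matrix(R@Q.T).as_rotvec()
            f=min(1,.01/max(1e-9,np.linalg.norm(dp)),.03/max(1e-9,np.linalg.norm(dr)));e=np.r_[dp*f,dr*f*.3]
            J=jac(q);J[3:]*=.3;free=np.ones(7,bool)
            for _ in range(4):
                Jf=J[:,free];dq=np.zeros(7);dq[free]=Jf.T@np.linalg.solve(Jf@Jf.T+1e-9*np.eye(6),e)
                bad=free&((q+dq>HI)|(q+dq<LO))
                if not bad.any():break
                free&=~bad
            dq=np.clip(dq,-7,7);q=np.clip(q+dq,LO,HI)
        P,Q=fk(q);yield q,np.linalg.norm(P-p),np.degrees(Ro.from_matrix(Q.T@R).magnitude())
E
cat > sim.py <<'E'
from h import *
from plant import r
q0=r.state()['q']
for g in(-40,0,20,30,40,50):
  for t in(20,25,30):
   for y in(-.05,):
    R=Rlip(t,g);c=Plip(R,.0455,y,.02,.006);pre=c-.09*R[:,0]-.02*R[:,2]
    w=[(np.array([.5,-.1,.24]),Rt(10)),(pre,R),(c,R),(c+.06*Sw,R)]
    print(g,t,y,pre.round(3),[(round(a*1000),round(b,1)) for _,a,b in sim(q0,w)], [q.round(0).astype(int).tolist() for q,_,_ in sim(q0,w)][-1])
E
python3 sim.py
```

```text
-40 20 -0.05 [0.485 0.003 0.184] [(0, np.float64(0.0)), (0, np.float64(0.0)), (1, np.float64(0.5)), (0, np.float64(0.0))] [-33, 51, 47, 111, -66, 24, 142]
-40 25 -0.05 [0.481 0.006 0.179] [(0, np.float64(0.0)), (0, np.float64(0.0)), (0, np.float64(0.0)), (0, np.float64(0.0))] [-15, 43, 6, 115, 71, 14, 5]
-40 30 -0.05 [0.478 0.009 0.173] [(0, np.float64(0.0)), (0, np.float64(0.0)), (0, np.float64(0.0)), (0, np.float64(0.0))] [-21, 44, 13, 119, 103, 13, -31]
0 20 -0.05 [ 0.482 -0.018  0.182] [(0, np.float64(0.0)), (0, np.float64(0.0)), (0, np.float64(0.0)), (0, np.float64(0.0))] [11, 42, -22, 114, 69, 15, 27]
0 25 -0.05 [ 0.477 -0.019  0.177] [(0, np.float64(0.0)), (0, np.float64(0.0)), (0, np.float64(0.0)), (0, np.float64(0.0))] [13, 43, -24, 119, 108, 15, -11]
0 30 -0.05 [ 0.473 -0.019  0.171] [(0, np.float64(0.0)), (4, np.float64(0.8)), (0, np.float64(0.0)), (0, np.float64(0.0))] [22, 47, -42, 123, 119, 31, -19]
20 20 -0.05 [ 0.484 -0.029  0.183] [(0, np.float64(0.0)), (0, np.float64(0.0)), (4, np.float64(1.4)), (0, np.float64(0.0))] [4, 42, -3, 112, -40, 11, 142]
20 25 -0.05 [ 0.48
[... 990 characters left out ...]
), (0, np.float64(0.0)), (0, np.float64(0.0))] [25, 46, -31, 110, 10, 13, 103]
40 30 -0.05 [ 0.484 -0.046  0.173] [(0, np.float64(0.0)), (0, np.float64(0.0)), (5, np.float64(1.8)), (0, np.float64(0.0))] [27, 47, -30, 112, -20, 7, 137]
50 20 -0.05 [ 0.492 -0.043  0.185] [(0, np.float64(0.0)), (0, np.float64(0.0)), (0, np.float64(0.0)), (0, np.float64(0.0))] [23, 46, -30, 104, 10, 24, 103]
50 25 -0.05 [ 0.49  -0.048  0.18 ] [(0, np.float64(0.0)), (0, np.float64(0.0)), (0, np.float64(0.0)), (0, np.float64(0.0))] [28, 48, -35, 106, 9, 20, 108]
50 30 -0.05 [ 0.488 -0.052  0.174] [(0, np.float64(0.0)), (0, np.float64(0.0)), (0, np.float64(0.0)), (0, np.float64(0.0))] [33, 50, -40, 108, 9, 16, 112]
```

Run:
```python
from h import *
from plant import r
s=r.state(); R=Rlip(25,40);c=Plip(R,.0455,-.04,.02,.006);pre=c-.09*R[:,0]-.02*R[:,2];print(c,pre); rel(pre,R,s)
d=r.get_image("wrist");cv2.imwrite("pics/w6.png",d["frame"][:,:,::-1])
```

```text
[ 0.52964483 -0.00071452  0.10468178] [ 0.48517375 -0.03278597  0.17880159]
xyz [-0.0093  0.1261 -0.0856] ang [-0.1681 -0.0996  0.2572] rows 3.05290987693192 2.1545298754283913
```

View pics/w6.png

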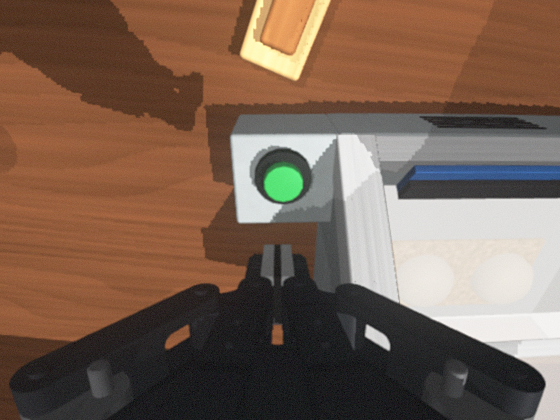

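The button has sprung back up: its green face at (283,182) stands proud again. Now I'll move to a point in front of the lip.

```bash
python3 -m inch '{"claw":[-1,-1,-1,-1,-1,-1,-1,-1],"xyz":[[-0.03,0.03,-0.04],[-0.02,0.08,-0.085],[-0.009,0.126,-0.085],[-0.009,0.126,-0.085],[-0.009,0.126,-0.085],[-0.009,0.126,-0.085],[-0.009,0.126,-0.085],[-0.009,0.126,-0.085]],"angular":[[-0.05,-0.03,0.08],[-0.12,-0.07,0.18],[-0.168,-0.1,0.257],[-0.168,-0.1,0.257],[-0.168,-0.1,0.257],[-0.168,-0.1,0.257],[-0.168,-0.1,0.257],[-0.168,-0.1,0.257]]}'
cat > look.py <<'E'
import sys
from h import *
from plant import r
import pickle
n=sys.argv[1]
s=r.state();print(s['time_s'],s['q'].round(1),s['ee_pos'].round(4),s['dq'].round(0),'slope coords TCP',w2s(s['ee_pos']).round(4))
d=r.get_image("wrist");pickle.dump((s,d),open(n+".pkl","wb"));cv2.imwrite(f"pics/{n}.png",cv2.resize(d["frame"][:,:,::-1],None,fx=1.4,fy=1.4,interpolation=cv2.INTER_CUBIC))
E
python3 look.py w7
```

```text
time_s: 7.2
ee_pos: [0.4859, -0.0329, 0.1783]
tool_rot: [[0.294, -0.331, 0.897], [0.303, 0.922, 0.241], [-0.907, 0.2, 0.371]]
force: [0.8, 0.1, 0.4]
gripper_width: -0.0001
7.2 [ 33.5  39.7 -34.9 122.1  10.3   8.4 105.7] [ 0.4859 -0.0329  0.1783] [ 0. -0. -0.  0. -0. -0. -0.] slope coords TCP [ 0.0473  0.1043 -0.0648]
```

View pics/w7.png

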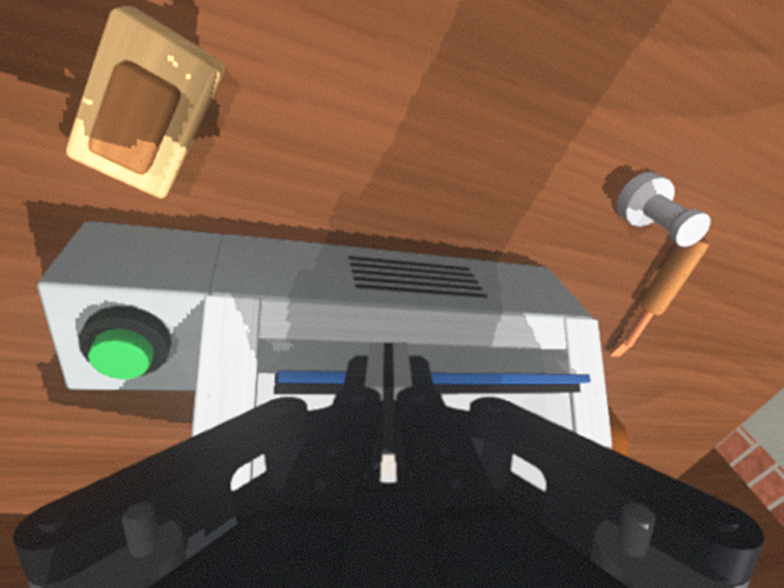

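The lip's front-lower edge runs from (275,371) to (590,375), and the box's front corner is at (40,284). I'll check the lip height along the slope using cabinet references from the same picture.

Run:
```python
from h import *
import pickle
s,d=pickle.load(open("w7.pkl","rb"));c=wcam(s,d)
g=lambda M:(proj(hood2w(M,H),c)*1.4).round(0).tolist()
print('box FR',g([-.1095,-.228,.075]),'seen 40,284; box front/rail corner',g([-.11,-.142,.075]),'~207,295; left rail',g([-.11,.142,.075]),'599,320; BR',g([-.0245,-.228,.075]),'68,388')
def sl(uv,n):
    return least_squares(lambda p:(proj(hood2w(slope(p[0],n,p[1]),H),c)[0]-np.array(uv)/1.4),[.05,0]).x.round(4)
for n,uv in(('lipR',(276,372)),('lipL',(590,375)),('sillR',(207,295)),('sillL',(599,320))):print(n,sl(uv,.03),sl(uv,0))
```

```text
box FR [[33.0, 280.0]] seen 40,284; box front/rail corner [[204.0, 291.0]] ~207,295; left rail [[596.0, 319.0]] 599,320; BR [[64.0, 388.0]] 68,388
lipR [ 0.0467 -0.1005] [ 0.045  -0.0988]
lipL [0.0457 0.1006] [0.0438 0.1293]
sillR [ 0.0089 -0.137 ] [ 0.0021 -0.1402]
sillL [0.0079 0.1139] [0.001  0.1444]
```

Run:
```python
from h import *
from plant import r
s=r.state(); R=Rlip(25,40)
for d,gap in((0.02,.012),(.02,.006),(.024,.006)):
    c=Plip(R,.0458,-.03,d,gap); rel(c,R,s)
    print([w2s(c+R[:,2]*a+R[:,1]*b).round(3).tolist() for a in(-.011,.011) for b in(-.018,.018)])
```

```text
xyz [0.0919 0.0098 0.0154] ang [-0.0006 -0.0009 -0.0005] rows 1.8746216769878001 0.00786445341850631
[[0.006, 0.024, -0.047], [0.006, 0.035, -0.013], [0.026, 0.013, -0.043], [0.026, 0.025, -0.009]]
xyz [0.0919 0.0098 0.0214] ang [-0.0006 -0.0009 -0.0005] rows 1.8979052482290788 0.00786445341850631
[[0.012, 0.021, -0.046], [0.012, 0.032, -0.012], [0.031, 0.011, -0.043], [0.031, 0.022, -0.008]]
xyz [0.0959 0.0098 0.0214] ang [-0.0006 -0.0009 -0.0005] rows 1.9755239598751078 0.00786445341850631
[[0.01, 0.017, -0.045], [0.01, 0.029, -0.011], [0.029, 0.007, -0.041], [0.029, 0.018, -0.007]]
```

```bash
python3 -m inch '{"claw":[-1,-1,-1,-1,-1],"xyz":[[0.04,0.01,0.005],[0.08,0.01,0.01],[0.096,0.01,0.012],[0.096,0.01,0.012],[0.096,0.01,0.012]],"angular":[[0,0,0],[0,0,0],[0,0,0],[0,0,0],[0,0,0]]}'; python3 look.py w8
```

```text
time_s: 7.75
ee_pos: [0.5274, 0.0052, 0.1045]
tool_rot: [[0.283, -0.333, 0.899], [0.306, 0.92, 0.245], [-0.909, 0.206, 0.362]]
force: [-1.3, -0.7, 0.8]
gripper_width: -0.0001
7.75 [ 2.220e+01  4.880e+01 -2.660e+01  1.192e+02  4.800e+00  1.000e-01
  1.095e+02] [0.5274 0.0052 0.1045] [  1.  -1.   0.   1. -17.   0.  17.] slope coords TCP [ 0.0197  0.0224 -0.031 ]
```

View pics/w8.png

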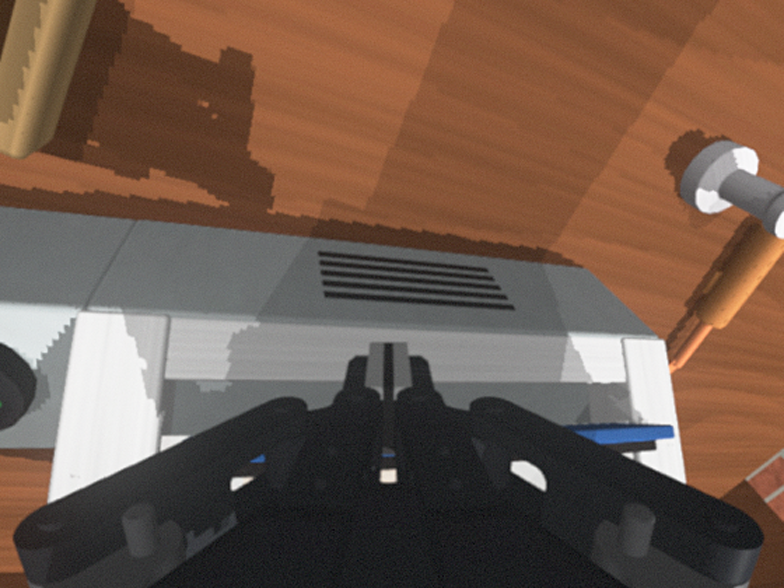

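Run:
```python
from h import *
from plant import r
s=r.state(); R=Rlip(25,40)
for ds in(.01,.02,.03,.04): rel(s['ee_pos']+ds*Sw,R,s)
```

```text
xyz [-0.005   0.      0.0087] ang [-0.0007 -0.0106 -0.0058] rows 0.20000000000000034 0.080495707506344
xyz [-0.0099  0.0001  0.0174] ang [-0.0007 -0.0106 -0.0058] rows 0.3999999999999993 0.080495707506344
xyz [-0.0149  0.0001  0.0261] ang [-0.0007 -0.0106 -0.0058] rows 0.5999999999999996 0.080495707506344
xyz [-0.0198  0.0001  0.0347] ang [-0.0007 -0.0106 -0.0058] rows 0.7999999999999997 0.080495707506344
```

```bash
python3 -m inch '{"claw":[-1,-1,-1,-1,-1,-1,-1,-1],"xyz":[[-0.0025,0,0.0045],[-0.005,0,0.0087],[-0.0075,0,0.013],[-0.01,0,0.0174],[-0.0125,0,0.0217],[-0.015,0,0.026],[-0.0174,0,0.0304],[-0.0198,0,0.0347]],"angular":[[0,0,0],[0,0,0],[0,0,0],[0,0,0],[0,0,0],[0,0,0],[0,0,0],[0,0,0]]}'; python3 look.py w9
python3 - <<'E'
from plant import r
import cv2
d=r.get_image("top");cv2.imwrite("pics/t9.png",cv2.resize(d["frame"][60:280,190:400,::-1],None,fx=2.7,fy=2.7,interpolation=cv2.INTER_CUBIC));cv2.imwrite("pics/t9raw.png",d["frame"][:,:,::-1])
E
```

```text
time_s: 8.6
ee_pos: [0.5531, 0.0082, 0.1345]
tool_rot: [[0.281, -0.334, 0.9], [0.306, 0.92, 0.245], [-0.91, 0.206, 0.361]]
force: [-4.2, -3.4, 1.7]
gripper_width: -0.0
8.6 [ 22.1  46.4 -27.8 113.1   4.    8.3 108.6] [0.5531 0.0082 0.1345] [-0. -3. -1. -8. -1. 10. -1.] slope coords TCP [ 0.0594  0.0218 -0.0306]
```

View pics/w9.png

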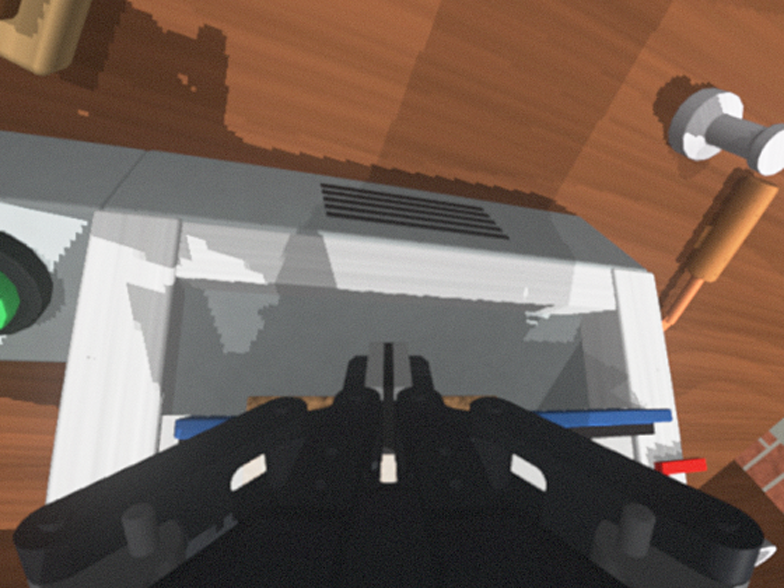

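View pics/t9.png

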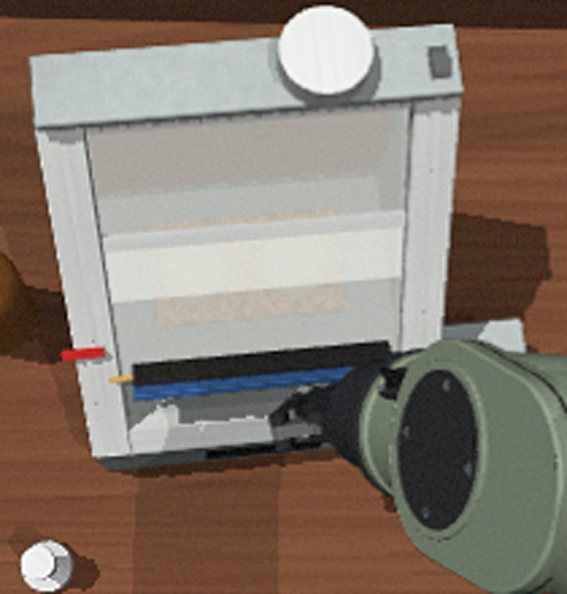

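The window has moved up. In the top view the pointer tip is at (110,380) and the mark's inner end at (105,352), so it's still below the mark. I'll zoom in and measure the rest from both cameras.

Run:
```python
import cv2,pickle,numpy as np
t=cv2.imread("pics/t9raw.png")[180:210,205:265]
s,d=pickle.load(open("w9.pkl","rb"));a=d["frame"][270:360,420:520,::-1]
cv2.imwrite("pics/z9.png",np.vstack([cv2.resize(t,(720,360),interpolation=cv2.INTER_CUBIC)]))
cv2.imwrite("pics/z9w.png",cv2.resize(a,(660,594),interpolation=cv2.INTER_CUBIC))
```

```text
(no output)
```

View pics/z9.png

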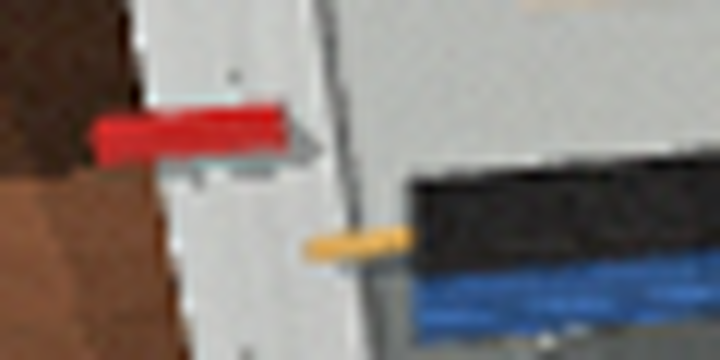

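View pics/z9w.png

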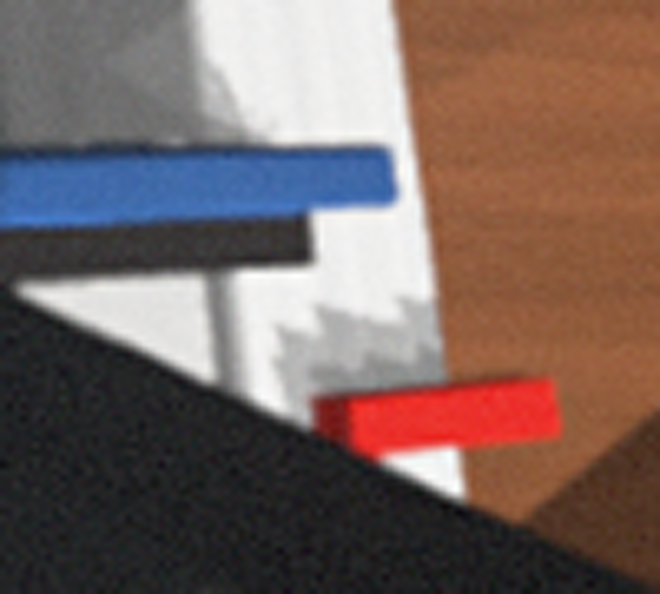

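Run:
```python
from h import *
import pickle
s,d=pickle.load(open("w9.pkl","rb"));c=wcam(s,d)
s2,d2=pickle.load(open("w2.pkl","rb"));c2=wcam(s2,d2)
def sl(uv,n,c):
    return least_squares(lambda p:(proj(hood2w(slope(p[0],n,p[1]),H),c)[0]-np.array(uv)),[.05,0]).x.round(4)
X,e=tri([((229,192.5),TOP),((473.0,330.6),c)]);print('mark outer-face bottom',w2s(X).round(4),e)
for n in(0,.004,.006,.008):print(n,'w9 mark bot',sl((473,330.6),n,c),'top',sl((229,192.5),n,TOP),'w9 mark top',sl((473,339),n,c),'ptr top',sl((230.4,200.7),n,TOP))
print('lip w9',sl((480.15,292.3),.03,c),'lip front low L top cam',sl((205+415/12,180+342/12),.03,TOP))
```

```text
mark outer-face bottom [0.1036 0.0085 0.1176] [array([ 0.2, -0.3]), array([ 0.7, -0.7])]
0 w9 mark bot [0.1056 0.1272] top [0.0967 0.1188] w9 mark top [0.1113 0.1261] ptr top [0.0754 0.1184]
0.004 w9 mark bot [0.1048 0.1223] top [0.0996 0.1184] w9 mark top [0.1104 0.1212] ptr top [0.0784 0.1181]
0.006 w9 mark bot [0.1044 0.1199] top [0.101  0.1182] w9 mark top [0.11   0.1188] ptr top [0.0799 0.1179]
0.008 w9 mark bot [0.1041 0.1175] top [0.1025 0.118 ] w9 mark top [0.1095 0.1164] ptr top [0.0814 0.1177]
lip w9 [0.0778 0.1016] lip front low L top cam [0.0761 0.0996]
```

```bash
python3 -m inch '{"claw":[-1,-1,-1,-1,-1,-1,-1],"xyz":[[-0.0025,0,0.0043],[-0.005,0,0.0087],[-0.0075,0,0.013],[-0.0095,0,0.0168],[-0.0109,0,0.0191],[-0.0109,0,0.0191],[-0.0109,0,0.0191]],"angular":[[0,0,0],[0,0,0],[0,0,0],[0,0,0],[0,0,0],[0,0,0],[0,0,0]]}'; python3 look.py w10
python3 - <<'E'
from plant import r
import cv2,pickle,numpy as np
d=r.get_image("top");t=d["frame"][170:200,205:265,::-1];cv2.imwrite("pics/z10.png",cv2.resize(t,(720,360),interpolation=cv2.INTER_CUBIC))
s,d=pickle.load(open("w10.pkl","rb"));a=d["frame"][230:320,420:520,::-1];cv2.imwrite("pics/z10w.png",cv2.resize(a,(660,594),interpolation=cv2.INTER_CUBIC))
E
```

```text
time_s: 9.4
ee_pos: [0.5674, 0.0096, 0.1511]
tool_rot: [[0.282, -0.334, 0.899], [0.306, 0.92, 0.245], [-0.909, 0.206, 0.362]]
force: [0.6, 0.8, -0.3]
gripper_width: 0.0002
9.4 [ 21.9  45.3 -28.3 109.7   3.5  12.6 108.2] [0.5674 0.0096 0.1511] [ 0. -0. -0.  0. -0. -0.  0.] slope coords TCP [ 0.0813  0.0216 -0.0306]
```

View pics/z10.png

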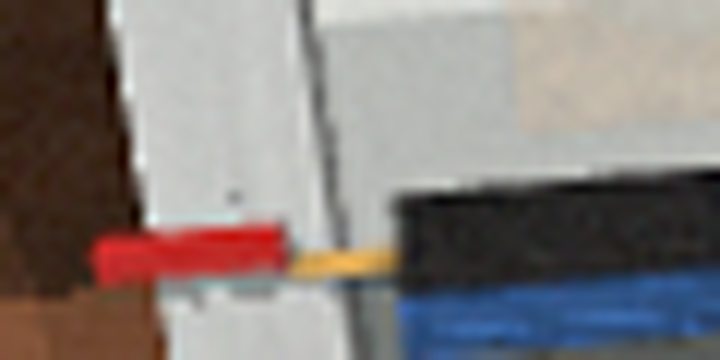

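View pics/w10.png

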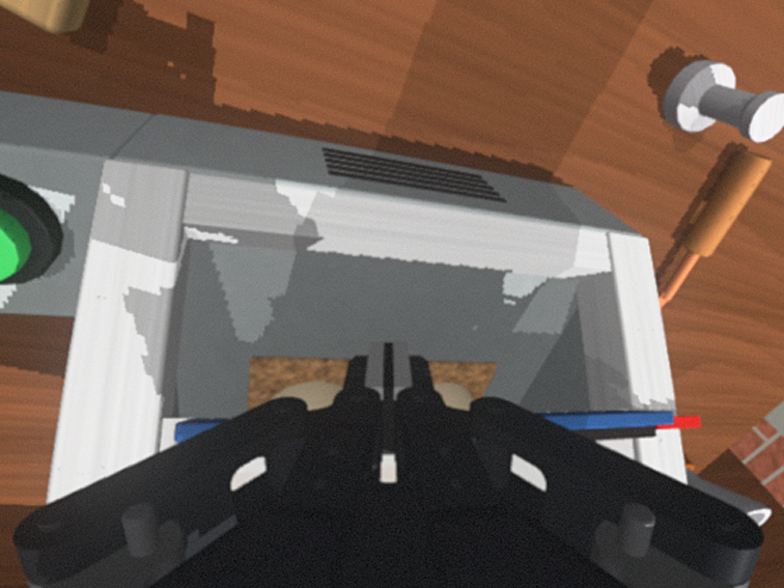

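View pics/z10w.png

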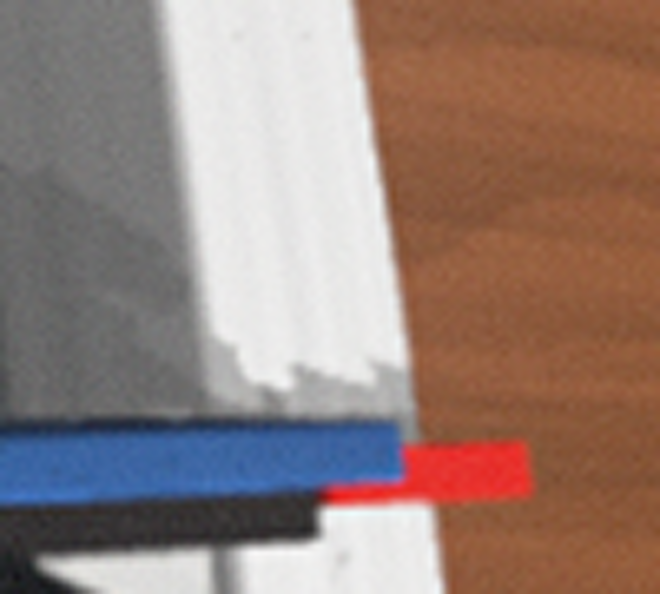

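Run:
```python
from h import *
import pickle
s,d=pickle.load(open("w10.pkl","rb"));c=wcam(s,d)
def sl(uv,n,c):
    return least_squares(lambda p:(proj(hood2w(slope(p[0],n,p[1]),H),c)[0]-np.array(uv)),[.05,0]).x.round(4)
z=lambda u,v:(420+u/6.6,230+v/6.6)
print('lip low front L',sl(z(402,424),.03,c),'lip top front',sl(z(402,480),.03,c))
for n in(.004,.006,.008,.01):print(n,'mark outer end bot',sl(z(527,443),n,c),'top',sl(z(532,496),n,c),'ptr(top)',sl((229.4,192.4),n,TOP),'mark bot(top)',sl((229,192.6),n,TOP))
```

```text
lip low front L [0.1009 0.1015] lip top front [0.106  0.1004]
0.004 mark outer end bot [0.1046 0.1554] top [0.1105 0.1548] ptr(top) [0.0998 0.1176] mark bot(top) [0.0994 0.1184]
0.006 mark outer end bot [0.1045 0.1526] top [0.1104 0.152 ] ptr(top) [0.1012 0.1174] mark bot(top) [0.1008 0.1183]
0.008 mark outer end bot [0.1044 0.1497] top [0.1102 0.1492] ptr(top) [0.1026 0.1172] mark bot(top) [0.1022 0.1181]
0.01 mark outer end bot [0.1043 0.1469] top [0.11   0.1463] ptr(top) [0.1041 0.117 ] mark bot(top) [0.1037 0.1179]
```

```bash
python3 -m inch '{"claw":[-1,-1,-1,-1],"xyz":[[-0.0008,0,0.0013],[-0.0016,0,0.0028],[-0.0016,0,0.0028],[-0.0016,0,0.0028]],"angular":[[0,0,0],[0,0,0],[0,0,0],[0,0,0]]}'; python3 look.py w11
python3 - <<'E'
from plant import r
import cv2,pickle,numpy as np
s,d=pickle.load(open("w11.pkl","rb"));a=d["frame"][230:320,420:520,::-1];cv2.imwrite("pics/z11w.png",cv2.resize(a,(660,594),interpolation=cv2.INTER_CUBIC))
E
```

```text
time_s: 9.9
ee_pos: [0.5692, 0.0098, 0.1535]
tool_rot: [[0.282, -0.334, 0.9], [0.306, 0.92, 0.245], [-0.909, 0.206, 0.361]]
force: [-0.7, -0.3, -0.9]
gripper_width: -0.0002
9.9 [ 21.9  45.2 -28.4 109.2   3.5  13.2 108.2] [0.5692 0.0098 0.1535] [-0.  0. -0.  0. -0. -0.  0.] slope coords TCP [ 0.0843  0.0217 -0.0306]
```

View pics/z11w.png

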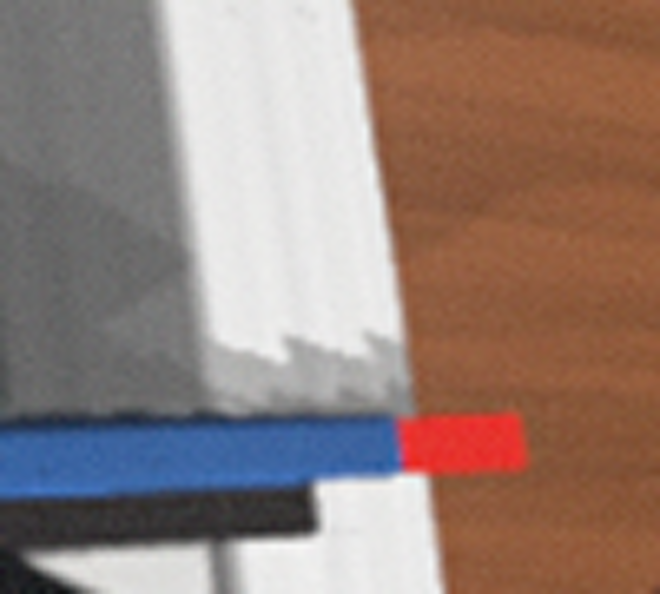

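The lip at row ~445 and the mark at rows 415–470 are now level in the wrist view. I'll back the fingers down and out, then check again from clear of the window.

```bash
python3 - <<'E'
from h import *
import pickle
s,d=pickle.load(open("w11.pkl","rb"));c=wcam(s,d)
def sl(uv,n,c):
    return least_squares(lambda p:(proj(hood2w(slope(p[0],n,p[1]),H),c)[0]-np.array(uv)),[.05,0]).x.round(4)
z=lambda u,v:(420+u/6.6,230+v/6.6)
print('lip low front L',sl(z(398,418),.03,c),'top',sl(z(402,472),.03,c),'mark bot',sl(z(523,412),.008,c),'top',sl(z(527,468),.008,c))
E
python3 -m inch '{"claw":[-1,-1,-1,-1,-1,-1,-1],"xyz":[[0,0,-0.008],[0,0,-0.015],[-0.03,0,-0.015],[-0.08,0,-0.02],[-0.12,-0.03,-0.05],[-0.14,-0.05,-0.08],[-0.14,-0.05,-0.08]],"angular":[[0,0,0],[0,0,0],[0,0,0],[0,0,0],[0,0,0],[0,0,0],[0,0,0]]}'; python3 look.py w12;python3 - <<'E'
from plant import r
import cv2
d=r.get_image("top");cv2.imwrite("pics/t12raw.png",d["frame"][:,:,::-1]);t=d["frame"][170:200,205:265,::-1];cv2.imwrite("pics/z12.png",cv2.resize(t,(720,360),interpolation=cv2.INTER_CUBIC))
E
```

```text
lip low front L [0.1034 0.1013] top [0.1083 0.1008] mark bot [0.104  0.1501] top [0.1101 0.1493]
time_s: 10.65
ee_pos: [0.4719, -0.1033, 0.2415]
tool_rot: [[0.283, -0.328, 0.902], [0.302, 0.922, 0.24], [-0.91, 0.205, 0.36]]
force: [0.1, 0.3, 0.0]
gripper_width: -0.0
10.65 [ 47.3  34.8 -41.4 113.9   2.2  26.1 119.3] [ 0.4719 -0.1033  0.2415] [ 7. -0. -5.  1. -1.  2.  4.] slope coords TCP [ 0.0822  0.1611 -0.1334]
```

View pics/w12.png

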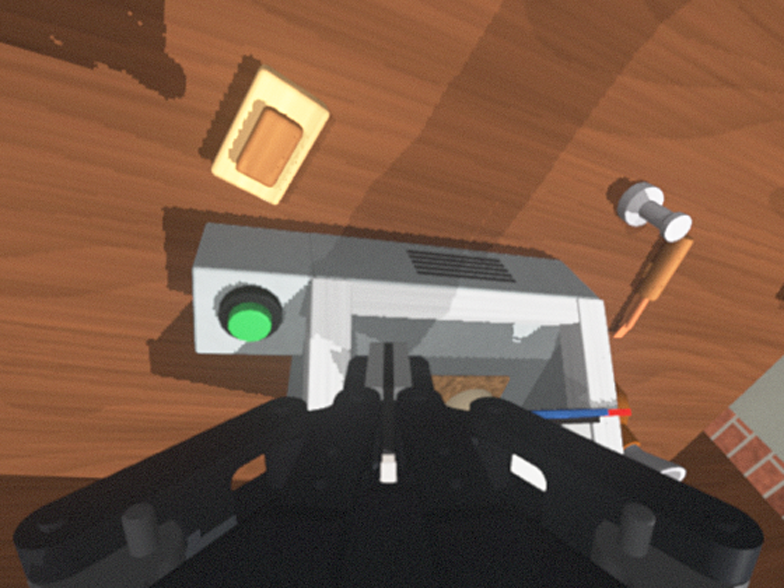

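View pics/z12.png

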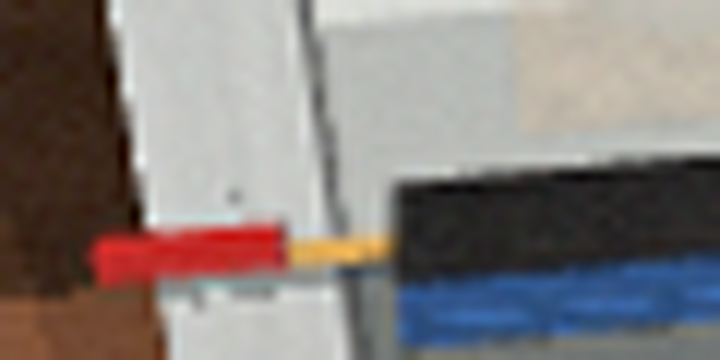

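View pics/t12raw.png

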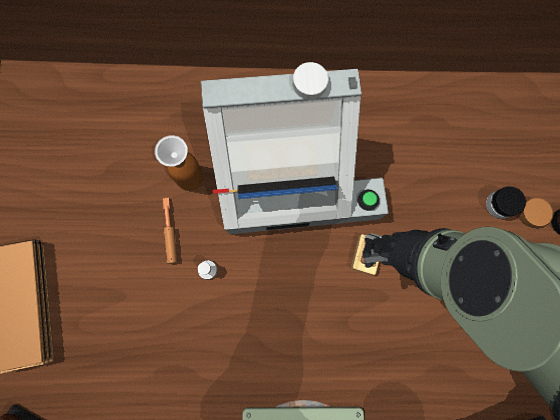

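The pointer now meets the middle of the mark (row 255 against 252). The fingers are well clear, the button is up and the bystanders are where they started. I'll let the arm settle and hand in.

```bash
python3 -m inch '{"claw":[-1,-1,-1],"xyz":[[0,0,0],[0,0,0],[0,0,0]],"angular":[[0,0,0],[0,0,0],[0,0,0]]}'; python3 -c "
from plant import r
print(r.job_done())"
```

```text
time_s: 11.05
ee_pos: [0.4748, -0.0975, 0.2415]
tool_rot: [[0.281, -0.335, 0.899], [0.307, 0.919, 0.247], [-0.909, 0.206, 0.361]]
force: [-0.4, 0.7, -1.1]
gripper_width: 0.0001
the job is handed in; nothing more can be done
None
```

I pressed the green button to its stop and let it spring back. Then, with the closed fingers beneath the blue lip, I pushed the window up to the red mark, backed the hand out and handed in at about 11 s. There was no verdict.

**Last checks:**
- **Pointer and mark:** the wrist camera, at the end of the push, put the pointer about 1 mm below the middle of the mark. The top camera, after I backed out, showed the pointer at the mark's mid-height. Before the last 3 mm push the two cameras disagreed by about 1.5 mm, both well inside the 6 mm allowed.
- **Button:** it read about 69 N at the stop, and the pictures afterwards showed it up again.
- **Bystanders:** bottle, lifter, press and setter looked unmoved in the top view. I did not measure them again.
- **Hand:** it was clear at about 0.24 m height, with only about 1 N of noise on the force reading.

**What did not go to plan:**
- The arm could not reach the lip square to the slope, because joints 4 and 6 hit their limits. I pushed with the tool about 29° out of the lip's plane, so contact was near the lip's outer edge.
- The contact force on the lip was never read on its own. The wrist showed about 6 N while pushing.

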